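# Load the snack mixer, mesh the stirrer with its drive hub and keep it pressed

## Robot

A 6-joint arm with a two-finger parallel gripper is mounted at the origin on the work surface. World frame = base frame: x ahead of the robot, y to its left, z up, the work surface at z = 0. Lengths are in m, angles in rad, forces in N, time in s.
With the tool pointing down it reaches from about 0.25 to 0.775 m from the base axis. Payload 4 kg.
Tool frame: the origin (TCP) lies on the centre line of the jaws, within the pads' length; the fingertips stand 19 mm ahead of it and the grasp point (between the pads) is the TCP; z points along the fingers, y is the direction in which the jaws open and shut (so a half turn about z gives the same grasp; the last joint's range is limited). The gripper opens to 85 mm and grips with 20 to 120 N. Pads are 22 mm wide; open, the fingers measure 114 mm over their backs; the gripper's body (76 mm by 85 mm) begins 54 mm behind the grasp point. The pads swing forward as they close: fully open they stand 13 mm farther back than shut.
Start: joints at [-1.241, 0.087, 1.371, -0, 1.684, -0.103], TCP at [0.231, -0.499, 0.25] pointing down, gripper open.
Joint ranges: [-3.1, 3.1], [-0.76, 2.03], [0.27, 2.55], [-1.08, 4.22], [0.17, 2.65], [-2.57, 2.57]. Speed limits (rad/s): [2.79, 2.79, 3.14, 3.14, 3.14, 3.14].

## Interface

Orientations are given as a rotation vector (axis times angle).
In Python, from cell import robot gives the robot as it stands. The module is installed in compiled form; this text tells all that it offers.
- The arm moves only by the tool send_rows, never from a script. Its argument "commands" is a list that holds one entry, the list of rows, each a list of 7 numbers: the shift along the tool's x, y, z in mm, then the turn, a rotation vector about the tool's x, y, z in rad, then the opening, from -1 (shut) to 1 (fully open). A call has 1 to 5 rows; each row is the pose to reach, as a shift and turn from the pose measured when the call began, along the tool's axes at that moment; what a row does not reach only later rows make up. A row lasts 1/8 s, in which the tool goes at most 62.5 mm and 10.7 degrees, less where a joint would pass 70% of its speed; a pose out of reach is approached as far as the arm can. A call with a gripper value outside its range is refused whole. The fingers move at their own pace and stop on an object; "grip_force" is the grip in N (left out, the last holds). Time passes only in rows, so rows that repeat a pose let the fingers close. It gives the time, the measured TCP pose, the force and the opening at its end, in the units of the state.
- robot.state(): the state, without advancing time (a new reading comes with each control period).
- robot.get_image(name): name is "scene" or "top" or "wrist"; returns a dict with "img" (384x512x3 uint8, red, green, blue), "K" (3x3 intrinsics, pixels), "origin" and "orientation" of the camera in the world. Camera axes: x right, y up, looking along -z (the intrinsics and any distortion apply to the point x, -y, -z); pixel columns grow to the right and rows downward; lengths in m; the calibration is good to about 2 mm. A picture is of the moment at which its call begins. There is no depth.
- robot.sign_off(): hands the job in, once; it reports no verdict.
The state is a dict: "time": time; "joint_pos": joint angles; "joint_vel": joint speeds; "tau": joint torques, N m; "ee_pos": TCP position; "tool_rot": TCP orientation; "wrist_force": force on the tool from outside, world axes, zero at the start; "torque": the same for the moment, N m; "opening": opening from 0.0 (shut) to 1.0 (fully open).
Only numpy, scipy, OpenCV 4.12 (cv2) and the standard library are available. Lean on these libraries where they do the work, as an engineer would, in place of code of your own. Each camera call takes 0.05 s, during which the arm holds its last target.

## Task

Pick up the scoop cup by its handle, pour all six nuts into the bowl of the snack mixer, and stand the empty cup upright on the table again, clear of the mixer. Then take the stirrer from its stand, turn it until its cross-shaped stem meshes with the socket of the drive hub, slide it fully home and press it down so that the sprung hub goes to the bottom of its travel. Finish while still holding the stirrer pressed down like that; leave the tissue box, the bottle and the stack of cups alone.

Things in the scene. Friction and masses are not known exactly. Their poses are not given: they have to be found in the camera images.
- cup_handle (a point): Middle of the scoop cup's handle, where to grip it: a straight level white bar, 14 mm wide, 12 mm high. This point lies 85 mm from the cup's axis and 36 mm above the cup's underside; the bar's free end is 33 mm further out. x points outward along the handle, away from the cup; z is up.
- cup_mid (a point): Centre of the white plastic scoop cup, on its axis, 22.5 mm above its underside; z points out of its mouth, x to the handle. Round, 54 mm across at the foot flaring (27 degrees) to 100 mm at the rim, 45 mm high, wall 3 mm, 0.18 kg with nuts. It stands on the table. The nuts roll out once it is tipped 65 to 90 degrees.
- bowl_floor (a point): Centre of the inner floor of the mixer's steel bowl, 50 mm above the table; z up. The bowl is fixed on a round white base 196 mm across; its inner rim is 172 mm across, 60 mm above this point. The drive hub, 50 mm across, stands in the middle and rises 95 mm above this point: the nuts go in the ring-shaped space around it.
- hub_mouth (a point): Centre of the top of the drive hub, on the bowl's axis, 145 mm above the table when not pressed; it moves with the hub. White cap 50 mm across with a cross-shaped socket open upward, 24 mm deep: two slots 11 mm wide, 36 mm long, crossing at right angles, along this point's x and y. z is up. The hub cannot turn.
- hub (a joint): How far the drive hub is pressed down, in m: 0 released (up), 0.008 against its lower stop. A spring pushes it up: about 3 N to start it, about 10 N at the stop.
- stirrer_grip (a point): Middle of the white stirrer's upright flat grip: 38 mm long (x), 14 mm thick (y), 52 mm high; this point is 22 mm below its top, 30 mm above the crossbar. Pinch it across y; z is up. 0.10 to 0.16 kg. It stands upright, stem 22 mm deep in the round hole of a fixed wooden stand (64 mm square, 46 mm high); it lifts straight out.
- stirrer_tip (a point): Centre of the stirrer stem's lower end, 74 mm below the grip point. Stem: two fins 8 mm thick, 32 mm across, crossing at right angles along this point's x and y (as the grip's), lower edges rounded; fits the socket in any of four quarter turns. Crossbar 106 mm long (x) 34 mm up; its two end blades hang 12 mm below this point. Home, this end is 24 mm below the hub's mouth.
- tissues_mid (a point): Tissue box, 120 x 220 x 70 mm, beyond the work; centre. Leave it alone.
- bottle_mid (a point): Green glass bottle, 66 mm across, 200 mm high; half-way up. Leave it alone.
- cups_mid (a point): Upright stack of plastic party cups, 76 mm across, 129 mm high; half-way up. Leave it alone.
- nut0_center (a point): Centre of a round nut, 20 mm across, 12 g; one of the six that start in the cup.
- nut1_center (a point): Centre of a round nut, 20 mm across, 12 g; one of the six that start in the cup.
- nut2_center (a point): Centre of a round nut, 20 mm across, 12 g; one of the six that start in the cup.
- nut3_center (a point): Centre of a round nut, 20 mm across, 12 g; one of the six that start in the cup.
- nut4_center (a point): Centre of a round nut, 20 mm across, 12 g; one of the six that start in the cup.
- nut5_center (a point): Centre of a round nut, 20 mm across, 12 g; one of the six that start in the cup.
There are look-alikes about, which are no part of the job. Leave any blue look-alike of the part that bears cup_handle alone.

How it is judged:
By the outcome, as a careful person would: the job done as asked, in the order asked, and still so for the second after the job is handed in, while the arm keeps its last pose, push and grip.
It also fails if it takes over 72 s, if anything falls off the work surface, if the arm or the gripper's body presses on something with over 40 N, if the wrist force passes 120 N, or if a joint passes its speed limit or range.

## Working session

There is one attempt and no reset: what is moved stays moved. The work goes in short steps, Python scripts to look and compute and a tool call to move; the robot and the scene stay as the last step left them, time stands still between calls to the robot, and variables do not carry over. Pictures are saved under pics/ and viewed, and the job is handed in when it is done.

Besides the shell and the picture viewer there is one more tool, called after "Call:" as name(argument=value, ...) on one line, values as JSON. send_rows: Moves the arm, as the interface text tells. Its arguments: {"type":"object","properties":{"commands":{"type":"array"},"grip_force":{"type":"number"}},"required":["commands"]}

```bash
mkdir -p pics
cat > h.py <<'E'
import numpy as np, cv2
from cell import robot
from scipy.spatial.transform import Rotation as R
def Rm(o):
    o=np.array(o,float)
    if o.shape==(3,3): return o
    if o.shape==(3,): return R.from_rotvec(o).as_matrix()
    return R.from_quat(o).as_matrix()
def grab(n,f):
    d=robot.get_image(n); cv2.imwrite('pics/'+f+'.png',cv2.cvtColor(d['img'],cv2.COLOR_RGB2BGR)); 
    np.savez('pics/'+f+'.npz',img=d['img'],K=d['K'],o=d['origin'],R=Rm(d['orientation'])); return load(f)
def load(f):
    z=np.load('pics/'+f+'.npz'); return {k:z[k] for k in z}
def ray(d,u,v):
    p=np.linalg.inv(d['K'])@[u,v,1]; r=d['R']@np.array([p[0],-p[1],-p[2]]); return d['o'],r/np.linalg.norm(r)
def onz(d,u,v,z):
    o,r=ray(d,u,v); return o+r*(z-o[2])/r[2]
def proj(d,P):
    c=d['R'].T@(np.array(P)-d['o']); p=d['K']@[c[0],-c[1],-c[2]]; return p[:2]/p[2]
def st():
    s=robot.state(); return s
E
python3 - <<'E'
from h import *
for n in ['scene','top','wrist']:
    d=grab(n,n+'0'); print(n,d['K'].tolist(),d['o'],d['R'].round(3).tolist())
    d=robot.get_image(n); print([k for k in d])
print(robot.state())
E
```

```text
scene [[410.9033289944916, 0.0, 265.14813917175763], [0.0, 410.9033289944916, 191.2895240389138], [0.0, 0.0, 1.0]] [ 1.22095785 -0.21047732  1.1830392 ] [[0.287, -0.815, 0.503], [0.958, 0.24, -0.157], [0.007, 0.527, 0.85]]
['img', 'K', 'origin', 'orientation']
top [[423.7232202311187, 0.0, 260.0906083239977], [0.0, 423.7232202311187, 191.73632139750978], [0.0, 0.0, 1.0]] [ 0.26644187 -0.01870932  1.71418529] [[-0.001, 0.98, -0.197], [-1.0, 0.001, 0.011], [0.011, 0.197, 0.98]]
['img', 'K', 'origin', 'orientation']
wrist [[302.2287833398304, 0.0, 258.7738064214074], [0.0, 302.2287833398304, 190.58486128686835], [0.0, 0.0, 1.0]] [ 0.29331569 -0.46854952  0.37467663] [[0.419, 0.874, 0.247], [-0.908, 0.404, 0.113], [-0.001, -0.272, 0.962]]
['img', 'K', 'origin', 'orientation']
{'time': 0.3, 'joint_pos': array([-1.24109097e+00,  8.74807235e-02,  1.37125190e+00, -1.19056299e-05,
        1.68360527e+00, -1.03105630e-01]), 'joint_vel': array([-0.00036555, -0.00237846, -0.00338996, -0.00076717, -0.00049812,
       -0.00052128]), 'tau': array([ 4.29402553e-04, -3.51248181e+01, -3.12899172e+01, -8.79509048e-05,
        5.04511554e-03, -1.19651881e-05]), 'ee_pos': array([ 0.23062341, -0.49914446,  0.24990704]), 'tool_rot': array([-3.06759537e+00, -6.74403119e-01,  1.50775409e-04]), 'wrist_force': array([0.3417331 , 0.31834318, 0.65740698]), 'torque': array([ 0.02489689,  0.00233989, -0.03300518]), 'opening': 0.9988850979193322}
```

View pics/scene0.png

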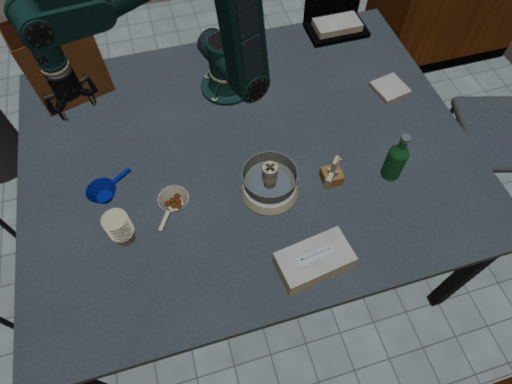

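View pics/top0.png

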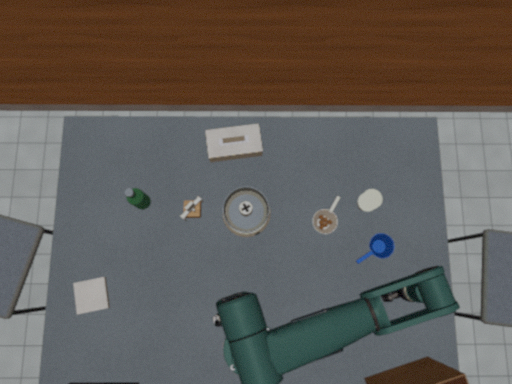

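View pics/wrist0.png

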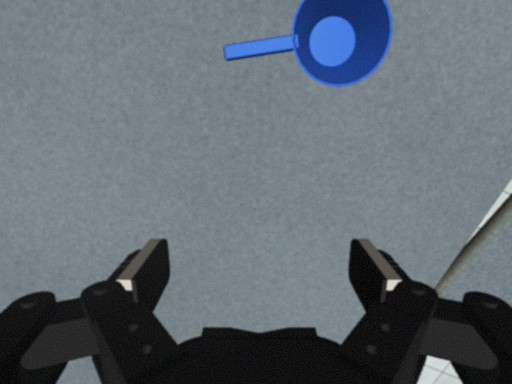

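Run:
```python
import cv2
a=cv2.imread('pics/top0.png'); b=cv2.imread('pics/scene0.png')
cv2.imwrite('pics/c1.png',cv2.resize(a[170:290,170:410],None,fx=3.3,fy=3.3,interpolation=cv2.INTER_CUBIC))
cv2.imwrite('pics/c2.png',cv2.resize(b[130:250,80:360],None,fx=2.8,fy=2.8,interpolation=cv2.INTER_CUBIC))
```

```text
(no output)
```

View pics/c1.png

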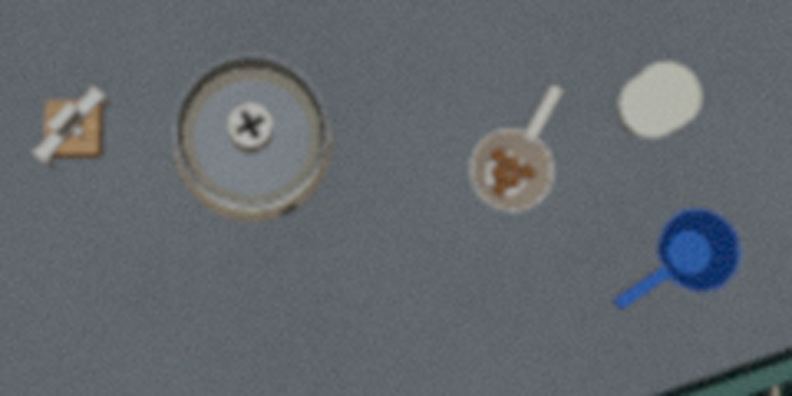

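View pics/c2.png

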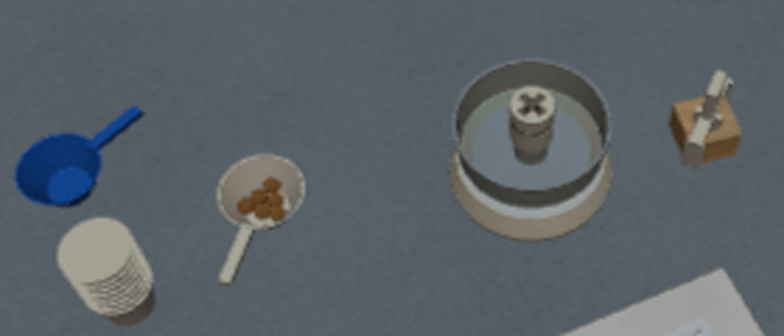

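The top view has two scoops: the white one at (325,221), handle to (337,198), holding brown nuts, and a blue one at (381,246), empty. The white one fits the description and the crop confirms it. The mixer is at (246,211) and the stirrer in its wooden stand at (192,208).

Run:
```python
from h import *
t=load('top0'); s=load('scene0')
f=lambda u,v:(170+(u+.5)/3.3-.5,170+(v+.5)/3.3-.5)
g=lambda u,v:(80+(u+.5)/2.8-.5,130+(v+.5)/2.8-.5)
P=lambda n,d,p,z:print(n,onz(d,*p,z).round(4))
P('rim top',t,f(512,170),.045);P('rim sc',s,g(261,190),.045)
P('hend top',t,f(557,90),.042);P('hend sc',s,g(226,279),.042)
P('hubtop',t,f(250,126),.145);P('hub sc',s,g(532,104),.145)
P('bowl rim top',t,f(252,131),.110);P('bowl rim sc',s,g(532,128),.110)
# stirrer: crossbar ends; grip top. stem tip z=0.024, grip pt .098, crossbar .058, grip top .120
P('cb a',t,f(41,155),.064);P('cb b',t,f(98,94),.064)
P('griptop',t,f(68,124),.12)
P('stand',t,f(74,128),.046)
P('cb a sc',s,g(695,155),.064);P('cb b sc',s,g(722,80),.064)
P('cups',t,f(660,98),.129);
P('tissue',t,(234,142),.07);P('bottle top',s,(405,138),.2)
P('blue end',t,f(620,302),.042); P('blue rim',t,f(699,250),.045)
```

```text
rim top [ 0.4835 -0.2936  0.045 ]
rim sc [ 0.4854 -0.2924  0.045 ]
hend top [ 0.5821 -0.3521  0.042 ]
hend sc [ 0.5859 -0.3493  0.042 ]
hubtop [0.5206 0.0194 0.145 ]
hub sc [0.5247 0.0201 0.145 ]
bowl rim top [0.5204 0.0179 0.11  ]
bowl rim sc [0.5328 0.0182 0.11  ]
cb a [0.4986 0.2692 0.064 ]
cb b [0.5724 0.2037 0.064 ]
griptop [0.5268 0.2297 0.12  ]
stand [0.534  0.2338 0.046 ]
cb a sc [0.5925 0.198  0.064 ]
cb b sc [0.5011 0.2684 0.064 ]
cups [ 0.5564 -0.4537  0.129 ]
tissue [0.8027 0.069  0.07  ]
bottle top [0.5752 0.4384 0.2   ]
blue end [ 0.3268 -0.4173  0.042 ]
blue rim [ 0.3878 -0.5137  0.045 ]
```

```bash
cat >> h.py <<'E'
def plan(pos,Rt,n=1,op=1.0,frac=None):
    s=robot.state(); R0=Rm(s['tool_rot']); d=R0.T@(np.array(pos)-s['ee_pos'])*1000
    rv=R.from_matrix(R0.T@Rt).as_rotvec()
    print('t',round(s['time'],2),'shift',d.round(1),'turn',rv.round(4),'deg',round(np.degrees(np.linalg.norm(rv)),1),'dist',round(np.linalg.norm(d),1))
    for k in range(1,n+1): print((d*k/n).round(1).tolist()+(rv*k/n).round(3).tolist()+[op])
def down(yaw): # tool z down, tool x at yaw deg
    a=np.radians(yaw); return np.array([[np.cos(a),np.sin(a),0],[np.sin(a),-np.cos(a),0],[0,0,-1.]])
E
python3 - <<'E'
from h import *
plan([.558,-.336,.16],down(-30.3),7)
E
```

```text
t 0.3 shift [365.6 -10.7  89.9] turn [-7.000e-04  3.000e-04  9.616e-01] deg 55.1 dist 376.7
[52.2, -1.5, 12.8, -0.0, 0.0, 0.137, 1.0]
[104.5, -3.1, 25.7, -0.0, 0.0, 0.275, 1.0]
[156.7, -4.6, 38.5, -0.0, 0.0, 0.412, 1.0]
[208.9, -6.1, 51.4, -0.0, 0.0, 0.55, 1.0]
[261.2, -7.7, 64.2, -0.001, 0.0, 0.687, 1.0]
[313.4, -9.2, 77.1, -0.001, 0.0, 0.824, 1.0]
[365.6, -10.7, 89.9, -0.001, 0.0, 0.962, 1.0]
```

Call:
send_rows(commands=[[[52,-1,5,0,0,0.137,1],[104,-3,10,0,0,0.275,1],[157,-5,20,0,0,0.412,1],[209,-6,30,0,0,0.55,1],[261,-8,45,0,0,0.687,1]]])

```text
time: 0.92
ee_pos: [0.4658, -0.3817, 0.2051]
tool_rot: [3.115, -0.405, 0.001]
wrist_force: [-0.3, -0.5, 0.5]
opening: 0.999
```

Run:
```python
from h import *
s=robot.state();print(s['ee_pos'],s['joint_pos'])
plan([.558,-.336,.16],down(-30.3),4)
```

```text
[ 0.46581584 -0.38174199  0.20512472] [-7.80732754e-01  2.15117763e-01  1.31507024e+00  1.71832096e-04
  1.61054143e+00  1.04885809e+00]
t 0.93 shift [ 77.4 -67.8  45.2] turn [ 2.0e-04 -9.0e-04  2.7e-01] deg 15.5 dist 112.4
[19.3, -17.0, 11.3, 0.0, -0.0, 0.068, 1.0]
[38.7, -33.9, 22.6, 0.0, -0.0, 0.135, 1.0]
[58.0, -50.9, 33.9, 0.0, -0.001, 0.203, 1.0]
[77.4, -67.8, 45.2, 0.0, -0.001, 0.27, 1.0]
```

Call:
send_rows(commands=[[[26,-23,15,0,0,0.09,1],[52,-45,30,0,0,0.18,1],[77,-68,45,0,0,0.27,1],[77,-68,45,0,0,0.27,1]]])

```text
time: 1.42
ee_pos: [0.5586, -0.3336, 0.1576]
tool_rot: [-3.032, 0.815, 0.005]
wrist_force: [-1.3, -0.4, -1.2]
opening: 1.006
```

Run:
```python
from h import *
s=robot.state();print(s['ee_pos'],s['joint_pos'])
d=grab('wrist','w1')
for P in [(.558,-.336,.042),(.585,-.351,.042),(.4845,-.293,.045)]: print(proj(d,P))
```

```text
[ 0.5586114 -0.3335801  0.1575525] [-6.25698908e-01  3.44729053e-01  1.24839471e+00  5.68651070e-04
  1.55177998e+00  1.47047786e+00]
[263.71339424 189.48023338]
[263.16385629 152.25298903]
[262.99929462 282.02102704]
```

View pics/w1.png

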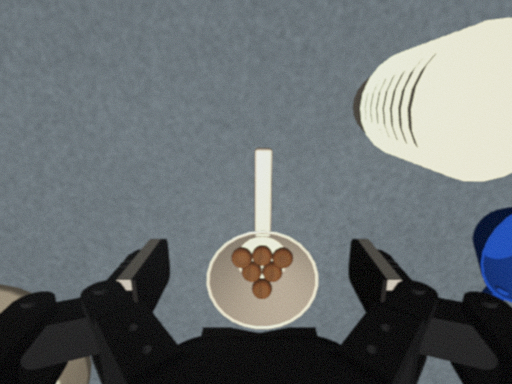

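The wrist view shows the white cup (262,280) with six nuts, handle from (263,233) to (264,150), lined up as predicted. Going down.

Run:
```python
from h import *
plan([.558,-.336,.036],down(-30.3),5)
```

```text
t 1.48 shift [  0.9   0.9 122.8] turn [0.0002 0.0017 0.0025] deg 0.2 dist 122.8
[0.2, 0.2, 24.6, 0.0, 0.0, 0.001, 1.0]
[0.4, 0.4, 49.1, 0.0, 0.001, 0.001, 1.0]
[0.5, 0.6, 73.7, 0.0, 0.001, 0.002, 1.0]
[0.7, 0.7, 98.2, 0.0, 0.001, 0.002, 1.0]
[0.9, 0.9, 122.8, 0.0, 0.002, 0.003, 1.0]
```

Call:
send_rows(commands=[[[0,0,35,0,0,0,1],[1,1,75,0,0,0,1],[1,1,105,0,0,0,1],[1,1,123,0,0,0,1],[1,1,123,0,0,0,1]]])

```text
time: 2.1
ee_pos: [0.5569, -0.3362, 0.0348]
tool_rot: [-3.032, 0.818, 0.006]
wrist_force: [-0.4, 0.7, -0.2]
opening: 0.996
```

Run:
```python
from h import *
plan([.558,-.336,.036],down(-30.3),1)
```

```text
t 2.1 shift [ 0.8 -0.7 -1.2] turn [0.0002 0.0042 0.0019] deg 0.3 dist 1.6
[0.8, -0.7, -1.2, 0.0, 0.004, 0.002, 1.0]
```

Call:
send_rows(commands=[[[0,0,-1,0,0,0,-1],[0,0,-1,0,0,0,-1],[0,0,-1,0,0,0,-1],[0,0,-1,0,0,0,-1],[0,0,-1,0,0,0,-1]]], grip_force=60)

```text
time: 2.72
ee_pos: [0.5572, -0.3363, 0.0364]
tool_rot: [-3.033, 0.818, 0.005]
wrist_force: [0.7, 0.2, 2.9]
opening: 0.15
```

Call:
send_rows(commands=[[[0,0,0,0,0,0,-1],[0,0,-10,0,0,0,-1],[0,0,-20,0,0,0,-1],[0,0,-20,0,0,0,-1]]])

```text
time: 3.22
ee_pos: [0.5581, -0.337, 0.0581]
tool_rot: [3.033, -0.818, -0.0]
wrist_force: [-0.1, 0.4, -2.0]
opening: 0.153
```

Run:
```python
from h import *
d=grab('wrist','w2')
s=robot.state();print(s['ee_pos'],s['joint_pos'],s['wrist_force'],s['torque'],s['opening'])
```

```text
[ 0.55773963 -0.33667175  0.05726918] [-6.29854199e-01  4.14278339e-01  1.36197587e+00 -4.85151180e-04
  1.36682244e+00  1.46791595e+00] [-1.25748787  1.42472825 -1.31675784] [-0.05909082 -0.11529241 -0.03529057] 0.1507545473103003
```

View pics/w2.png

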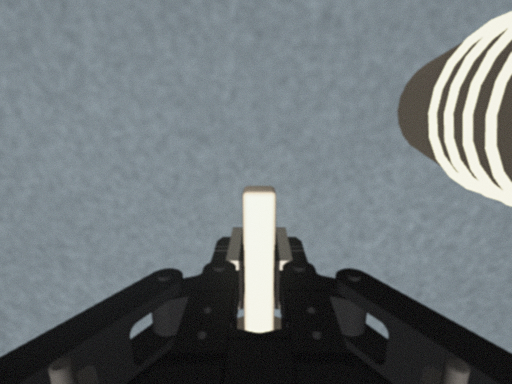

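Run:
```python
from h import *
plan([.70,.0195,.22],down(0),11,-1)
```

```text
t 3.27 shift [ -56.4 -379.4 -162.8] turn [-1.000e-04  1.600e-03 -5.269e-01] deg 30.2 dist 416.6
[-5.1, -34.5, -14.8, -0.0, 0.0, -0.048, -1]
[-10.3, -69.0, -29.6, -0.0, 0.0, -0.096, -1]
[-15.4, -103.5, -44.4, -0.0, 0.0, -0.144, -1]
[-20.5, -137.9, -59.2, -0.0, 0.001, -0.192, -1]
[-25.6, -172.4, -74.0, -0.0, 0.001, -0.239, -1]
[-30.8, -206.9, -88.8, -0.0, 0.001, -0.287, -1]
[-35.9, -241.4, -103.6, -0.0, 0.001, -0.335, -1]
[-41.0, -275.9, -118.4, -0.0, 0.001, -0.383, -1]
[-46.1, -310.4, -133.2, -0.0, 0.001, -0.431, -1]
[-51.3, -344.9, -148.0, -0.0, 0.001, -0.479, -1]
[-56.4, -379.4, -162.8, -0.0, 0.002, -0.527, -1]
```

Call:
send_rows(commands=[[[0,-5,-25,0,0,0,-1],[-2,-20,-60,0,0,-0.03,-1],[-5,-45,-100,0,0,-0.08,-1],[-10,-80,-135,0,0,-0.12,-1],[-16,-115,-155,0,0,-0.17,-1]]], grip_force=90)

```text
time: 3.9
ee_pos: [0.6028, -0.2288, 0.2147]
tool_rot: [3.091, -0.556, 0.003]
wrist_force: [0.9, -0.9, -2.4]
opening: 0.144
```

Run:
```python
from h import *
plan([.70,.0195,.22],down(0),8,-1)
```

```text
t 3.9 shift [   4.7 -266.6   -5.4] turn [ 0.0006 -0.0016 -0.3558] deg 20.4 dist 266.7
[0.6, -33.3, -0.7, 0.0, -0.0, -0.044, -1]
[1.2, -66.6, -1.3, 0.0, -0.0, -0.089, -1]
[1.8, -100.0, -2.0, 0.0, -0.001, -0.133, -1]
[2.3, -133.3, -2.7, 0.0, -0.001, -0.178, -1]
[2.9, -166.6, -3.4, 0.0, -0.001, -0.222, -1]
[3.5, -199.9, -4.0, 0.0, -0.001, -0.267, -1]
[4.1, -233.3, -4.7, 0.001, -0.001, -0.311, -1]
[4.7, -266.6, -5.4, 0.001, -0.002, -0.356, -1]
```

Call:
send_rows(commands=[[[0,-35,-1,0,0,-0.045,-1],[1,-70,-2,0,0,-0.09,-1],[2,-110,-3,0,0,-0.14,-1],[2,-150,-4,0,0,-0.19,-1],[3,-190,-5,0,0,-0.25,-1]]])

```text
time: 4.53
ee_pos: [0.6719, -0.0505, 0.2191]
tool_rot: [3.137, -0.163, 0.001]
wrist_force: [0.6, 0.0, -2.3]
opening: 0.14
```

Run:
```python
from h import *
plan([.70,.0195,.22],down(0),3,-1)
```

```text
t 4.53 shift [ 20.7 -72.5  -1. ] turn [ 0.0008 -0.0006 -0.1039] deg 6.0 dist 75.4
[6.9, -24.2, -0.3, 0.0, -0.0, -0.035, -1]
[13.8, -48.3, -0.6, 0.001, -0.0, -0.069, -1]
[20.7, -72.5, -1.0, 0.001, -0.001, -0.104, -1]
```

Call:
send_rows(commands=[[[7,-28,0,0,0,-0.04,-1],[14,-52,-1,0,0,-0.08,-1],[21,-72,-1,0,0,-0.104,-1],[21,-72,-1,0,0,-0.104,-1]]])

```text
time: 5.03
ee_pos: [0.7006, 0.0201, 0.2195]
tool_rot: [3.141, 0.003, -0.0]
wrist_force: [0.0, -1.3, -2.1]
opening: 0.139
```

```bash
cat >> h.py <<'E'
TILT=lambda th: R.from_euler('y',-np.radians(th)).as_matrix()@down(0)  # z-axis: down -> +x
def Hpos(th,L):
    t=np.radians(th);a,u=-.135,.009
    return np.array([L[0]-(a*np.cos(t)-u*np.sin(t)),L[1],L[2]-(a*np.sin(t)+u*np.cos(t))])
E
python3 - <<'E'
from h import *
print(TILT(90).round(2))
d=grab('top','t1');grab('scene','s1')
s=robot.state();print(s['ee_pos'],s['joint_pos'])
R0=Rm(s['tool_rot'])
for th in [10,20,30,40,50,60]:
    z=.17-.035*th/60
    H=Hpos(th,(.582,.0195,z)); dd=R0.T@(H-s['ee_pos'])*1000; print(th,H.round(3),dd.round(0),R.from_matrix(R0.T@TILT(th)).as_rotvec().round(3))
E
cat > crop.py <<'E'
import cv2,sys
f,x0,x1,y0,y1=sys.argv[1],*map(int,sys.argv[2:6])
a=cv2.imread('pics/'+f+'.png')[y0:y1,x0:x1]; k=min(780/(x1-x0),580/(y1-y0))
cv2.imwrite('pics/'+f+'_c.png',cv2.resize(a,None,fx=k,fy=k,interpolation=cv2.INTER_CUBIC)); print(k)
E
python3 crop.py s1 180 380 50 230
```

```text
[[ 0.  0.  1.]
 [ 0. -1.  0.]
 [ 1.  0. -0.]]
[0.70018265 0.01823432 0.21986529] [-0.05411771  0.43552143  1.00323419 -0.00171071  1.70271122  1.51717869]
10 [0.717 0.02  0.179] [16. -1. 41.] [ 0.002  0.174 -0.001]
20 [0.712 0.02  0.196] [12. -1. 24.] [ 0.002  0.349 -0.   ]
30 [0.703 0.02  0.212] [ 3. -1.  8.] [ 0.002  0.524 -0.   ]
40 [0.691 0.02  0.227] [-9. -1. -7.] [ 0.002  0.698 -0.   ]
50 [0.676 0.02  0.238] [-25.  -1. -19.] [0.002 0.873 0.   ]
60 [0.657 0.02  0.247] [-43.  -1. -28.] [0.002 1.047 0.   ]
3.2222222222222223
```

View pics/s1_c.png

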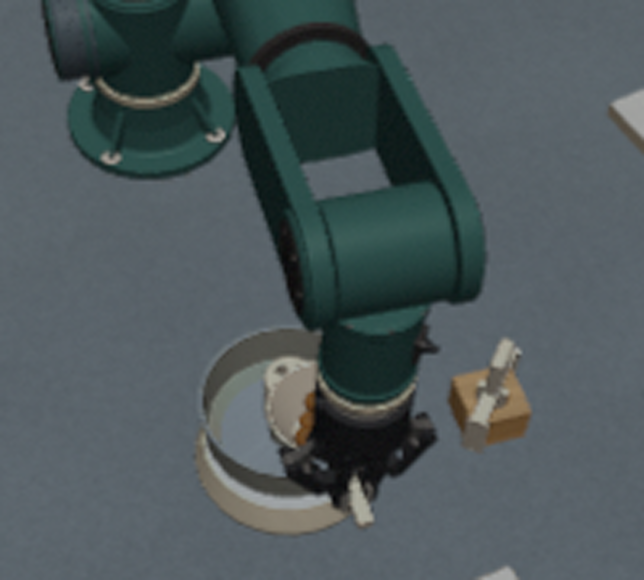

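Call:
send_rows(commands=[[[3,0,0,0,0.15,0,-1],[3,0,0,0,0.32,0,-1],[0,0,-2,0,0.48,0,-1],[-6,-1,-8,0,0.64,0,-1],[-18,-1,-16,0,0.8,0,-1]]])

```text
time: 5.75
ee_pos: [0.6811, 0.0177, 0.2365]
tool_rot: [2.888, -0.003, 1.229]
wrist_force: [-0.8, 0.3, -1.6]
opening: 0.141
```

```bash
python3 - <<'E'
from h import *
grab('scene','s2')
s=robot.state();print(s['ee_pos'],s['joint_pos'])
R0=Rm(s['tool_rot']);print(R0.round(3))
for th in [50,55,60,65,70,75,80,85,90]:
    H=Hpos(th,(.582,.0195,.137)); dd=R0.T@(H-s['ee_pos'])*1000; print(th,H.round(3),dd.round(0),R.from_matrix(R0.T@TILT(th)).as_rotvec().round(3))
E
python3 crop.py s2 180 380 50 230
```

```text
[0.67451324 0.01838612 0.22791595] [-0.08200393 -0.06989801  1.75743473  0.09025214  0.66352242  1.44256509]
[[ 0.701 -0.002  0.713]
 [-0.    -1.    -0.003]
 [ 0.713  0.002 -0.701]]
50 [0.676 0.02  0.235] [ 6. -1. -4.] [ 0.003  0.079 -0.   ]
55 [0.667 0.02  0.242] [  5.  -1. -16.] [ 0.003  0.166 -0.   ]
60 [0.657 0.02  0.249] [  3.  -1. -27.] [ 0.003  0.253 -0.   ]
65 [0.647 0.02  0.256] [  1.  -1. -39.] [0.003 0.34  0.   ]
70 [0.637 0.02  0.261] [ -3.  -1. -50.] [0.003 0.428 0.   ]
75 [0.626 0.02  0.265] [ -8.  -1. -61.] [0.003 0.515 0.   ]
80 [0.614 0.02  0.268] [-13.  -1. -71.] [0.003 0.602 0.   ]
85 [0.603 0.02  0.271] [-20.  -1. -81.] [0.003 0.69  0.001]
90 [0.591 0.02  0.272] [-27.  -1. -90.] [0.003 0.777 0.001]
3.2222222222222223
```

View pics/s2_c.png

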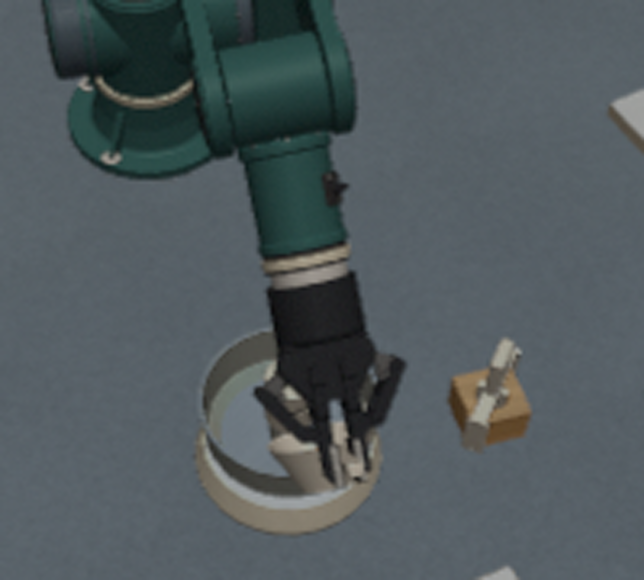

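```bash
cat > k.py <<'E'
import numpy as np
from scipy.optimize import least_squares
D=[((.231,-.499,.25),(.0875,1.3713,1.6836)),((.5586,-.3336,.15755),(.34473,1.24839,1.55178)),((.55774,-.33667,.05727),(.41428,1.36198,1.36682)),((.70018,.01823,.21987),(.43552,1.00323,1.70271)),((.67451,.01839,.22792),(-.0699,1.75743,.66352)),((.46582,-.38174,.20512),(.21512,1.31507,1.61054))]
def fk(p,q):
    L1,L2,d,h,e,o=p;a,b,c=q[0],q[0]+q[1],sum(q)
    return np.array([o+L1*np.sin(a)+L2*np.sin(b)+e*np.cos(b)+d*np.sin(c),h+L1*np.cos(a)+L2*np.cos(b)-e*np.sin(b)+d*np.cos(c)])
# lateral offset from j1 unknown: radial in j1 plane ~ r
f=lambda p:np.concatenate([fk(p,q)-[np.hypot(P[0],P[1]),P[2]] for P,q in D])
s=least_squares(lambda p:np.r_[f(p),.003*(p[4]),.003*p[5]],[.4,.4,.25,.3,0,0]);p=s.x
if __name__=='__main__':
    print(p.round(4),f(p).round(4))
    for th,r,z in [(70,.637,.261),(80,.614,.268),(90,.591,.272),(80,.64,.30),(90,.64,.30),(90,.60,.32)]:
        g=least_squares(lambda q:np.r_[fk(p,q)-[r,z],.3*(sum(q)-np.pi+np.radians(th))],[0,1.8,.5]);print(th,r,z,g.x.round(3),g.cost)
E
python3 k.py
```

```text
[0.4479 0.4997 0.3076 0.1555 0.1008 0.003 ] [-0.0002 -0.0001  0.      0.0001 -0.      0.0001  0.0002  0.0001  0.0001
 -0.0002 -0.      0.    ]
70 0.637 0.261 [-0.256  2.08   0.096] 1.5057998825988267e-28
80 0.614 0.268 [-0.291  2.205 -0.169] 4.6307177142865285e-21
90 0.591 0.272 [-0.272  2.31  -0.467] 1.5421306250697475e-29
80 0.64 0.3 [-0.268  2.117 -0.103] 1.7396121296232727e-21
90 0.64 0.3 [-0.194  2.183 -0.418] 1.593807177337546e-30
90 0.6 0.32 [-0.343  2.244 -0.33 ] 4.7038634404439335e-17
```

```bash
cat > k2.py <<'E'
import numpy as np
from scipy.optimize import least_squares
from scipy.spatial.transform import Rotation as R
from k import p
L1,L2,d,h,e,o=p
Y=lambda a:R.from_euler('y',a).as_matrix(); Z=lambda a:R.from_euler('z',a).as_matrix()
LAT=.057;S4=1;S6=1;C6=0
def FK(q,lat=None,s4=None,s6=None,c6=None):
    lat=LAT if lat is None else lat; s4=s4 or S4; s6=s6 or S6; c6=C6 if c6 is None else c6
    A=Z(q[0]);B=A@Y(q[1]+q[2]);T=B@Z(s4*q[3])@Y(q[4])
    P=A@np.array([o,lat,h])+A@Y(q[1])@[0,0,L1]+B@[e,0,L2]+T@[0,0,d]
    return P,T@Z(s6*q[5]+c6)
LO=np.array([-3.1,-.76,.27,-1.08,.17,-2.57])+.03;HI=np.array([3.1,2.03,2.55,4.22,2.65,2.57])-.03
def IK(P,Rt,q0):
    f=lambda q:np.r_[(FK(q)[0]-P)*3,R.from_matrix(FK(q)[1].T@Rt).as_rotvec()]
    g=least_squares(f,np.clip(q0,LO+1e-3,HI-1e-3),bounds=(LO,HI));return g.x,np.abs(g.fun).max()
E
python3 - <<'E'
from k2 import *
from h import Rm
q=[[-1.241,.0875,1.3713,0,1.6836,-.1031],[-.0541177,.43552,1.00323,-.0017,1.70271,1.51718],[-.08200393,-.06989801,1.75743473,.09025214,.66352242,1.44256509]]
P=[[.231,-.499,.25],[.70018,.01823,.21987],[.67451,.01839,.22792]]
RV=[Rm([-3.0676,-.6744,0]),Rm([3.141,.003,0]),np.array([[ .701,-.002,.713],[0,-1,-.003],[.713,.002,-.701]])]
for s4 in (1,-1):
  for s6 in (1,-1):
    r=least_squares(lambda x:np.concatenate([np.r_[(FK(a,x[0],s4,s6,x[1])[0]-b),R.from_matrix(FK(a,x[0],s4,s6,x[1])[1].T@c).as_rotvec()] for a,b,c in zip(q,P,RV)]),[.05,1])
    r2=least_squares(lambda x:np.concatenate([np.r_[(FK(a,x[0],s4,s6,x[1])[0]-b),R.from_matrix(FK(a,x[0],s4,s6,x[1])[1].T@c).as_rotvec()] for a,b,c in zip(q,P,RV)]),[.05,-2])
    for r in(r,r2): print(s4,s6,r.x.round(4),r.cost,np.abs(r.fun).max())
E
```

```text
1 1 [0.0567 1.5698] 1.847758487688635e-05 0.0042012863463622985
1 1 [ 0.0567 -4.7134] 1.8477584876886254e-05 0.004201286344957977
1 -1 [ 0.0567 -0.7146] 3.247928205774761 2.079263567621766
1 -1 [ 0.0567 -2.809 ] 3.3430021298219055 2.1095265342094085
-1 1 [0.0677 1.6173] 0.013385018815303278 0.1105153297631777
-1 1 [ 0.0677 -4.6658] 0.013385018815303252 0.11051532976504473
-1 -1 [ 0.0677 -0.6666] 3.1017960471037926 2.031304315913057
-1 -1 [ 0.0677 -2.7618] 3.495869043184413 2.156740072299886
```

```bash
sed -i 's/LAT=.057;S4=1;S6=1;C6=0/LAT=.0567;S4=1;S6=1;C6=np.pi\/2/' k2.py
cat >> k2.py <<'E'
def pose(psi,th,off=.06,z=.137,c=(.522,.0195)):
    a=np.radians(psi);t=np.radians(th);u=np.array([np.cos(a),np.sin(a),0])
    L=np.array([c[0],c[1],z])+off*u
    H=L-u*(-.135*np.cos(t)-.009*np.sin(t))-np.array([0,0,-.135*np.sin(t)+.009*np.cos(t)])
    from h import down
    return H,Z(a)@Y(-t)@down(0)
E
python3 - <<'E'
from k2 import *
q0=np.array([-.082,-.07,1.757,.09,.6635,1.4426])
for psi in range(-150,180,15):
    best=None
    for s in [q0,np.r_[q0[:3],1.5,1,0],np.r_[q0[:3],-.9,.8,2],np.r_[q0[:3],3.1,.5,-1.6],np.r_[q0[0]-.4,q0[1:3],.8,.6,.6]]:
        for th in [85]:
            q,er=IK(*pose(psi,th),s)
            if er<2e-3: print(psi,th,q.round(2))
E
```

```text
-150 85 [ 0.1   0.63  1.19 -0.92  2.61 -2.46]
-15 85 [ 0.07 -0.25  2.23  3.97  0.45 -2.32]
-15 85 [ 0.07 -0.25  2.23  3.97  0.45 -2.32]
-15 85 [ 0.07 -0.25  2.23  3.97  0.45 -2.32]
0 85 [-0.13 -0.3   2.27  2.75  0.33 -1.21]
0 85 [-0.13 -0.3   2.27  2.75  0.33 -1.21]
0 85 [-0.13 -0.3   2.27  2.75  0.33 -1.21]
0 85 [-0.13 -0.3   2.27  2.75  0.33 -1.21]
15 85 [-0.31 -0.27  2.25  2.    0.64 -0.58]
15 85 [-0.31 -0.27  2.25  2.    0.64 -0.58]
15 85 [-0.31 -0.27  2.25  2.    0.64 -0.58]
15 85 [-0.31 -0.27  2.25  2.    0.64 -0.58]
15 85 [-0.31 -0.27  2.25  2.    0.64 -0.58]
30 85 [-0.45 -0.18  2.18  1.76  0.99 -0.45]
30 85 [-0.45 -0.18  2.18  1.76  0.99 -0.45]
30 85 [-0.45 -0.18  2.18  1.76  0.99 -0.45]
30 85 [-0.45 -0.18  2.18  1.76  0.99 -0.45]
30 85 [-0.45 -0.18  2.18  1.76  0.99 -0.45]
45 85 [-0.52 -0.06  2.07  1.61  1.29 -0.44]
45 85 [-0.52 -0.06  2.07  1.61  1.29 -0.44]
45 85 [-0.52 -0.06  2.07  1.61  1.29 -0.44]
45 85 [-0.52 -0.06  2.07  1.61  1.29 -0.44]
45 85 [-0.52 -0.06  2.07  1.61  1.29 -0.44]
60 85 [-0.53  0.07  1.95  1.49  1.54 -0.44]
60 85 [-0.53  0.07  1.95  1.49  1.54 -0.44]
[... 547 characters left out ...]
  1.66  1.29  1.97 -0.47]
105 85 [-0.42  0.4   1.53  1.2   2.16 -0.51]
105 85 [-0.42  0.4   1.53  1.2   2.16 -0.51]
105 85 [-0.42  0.4   1.53  1.2   2.16 -0.51]
105 85 [-0.42  0.4   1.53  1.2   2.16 -0.51]
105 85 [-0.42  0.4   1.53  1.2   2.16 -0.51]
120 85 [-0.36  0.49  1.4   1.1   2.35 -0.56]
120 85 [-0.36  0.49  1.4   1.1   2.35 -0.56]
120 85 [-0.36  0.49  1.4   1.1   2.35 -0.56]
120 85 [-0.36  0.49  1.4   1.1   2.35 -0.56]
120 85 [-0.36  0.49  1.4   1.1   2.35 -0.56]
135 85 [-0.28  0.56  1.29  0.97  2.52 -0.65]
135 85 [-0.28  0.56  1.29  0.97  2.52 -0.65]
135 85 [-0.28  0.56  1.29  0.97  2.52 -0.65]
135 85 [-0.28  0.56  1.29  0.97  2.52 -0.65]
135 85 [-0.28  0.56  1.29  0.97  2.52 -0.65]
```

Run:
```python
from k2 import *
from h import robot,Rm
s=robot.state();R0=Rm(s['tool_rot']);q=s['joint_pos'];print(s['ee_pos'])
for i,(psi,th,z) in enumerate([(8,45,.15),(16,45,.155),(24,45,.155),(32,45,.155),(40,45,.155),(50,45,.15),(50,55,.14),(50,65,.137),(50,75,.137),(50,85,.137),(50,95,.137)]):
    P,Rt=pose(psi,th,.06,z);q2,er=IK(P,Rt,q);
    print(psi,th,P.round(3),q2.round(2),round(er,4),np.abs(q2-q).max().round(2),(R0.T@(P-s['ee_pos'])*1000).round(0),R.from_matrix(R0.T@Rt).as_rotvec().round(3));q=q2
```

```text
[0.67451324 0.01838612 0.22791595]
8 45 [0.682 0.042 0.239] [-0.1  -0.06  1.72  0.25  0.72  1.21] 0.0 0.23 [ 13. -24.  -2.] [ 0.102 -0.008 -0.099]
16 45 [0.678 0.064 0.244] [-0.11 -0.06  1.71  0.39  0.78  1.  ] 0.0 0.21 [ 14. -46.  -9.] [ 0.201 -0.008 -0.197]
24 45 [0.67  0.085 0.244] [-0.13 -0.06  1.71  0.51  0.85  0.81] 0.0 0.19 [  8. -67. -15.] [ 0.3   -0.008 -0.295]
32 45 [0.659 0.105 0.244] [-0.14 -0.05  1.7   0.6   0.93  0.64] 0.0 0.17 [  1. -87. -22.] [ 0.4   -0.008 -0.394]
40 45 [0.646 0.124 0.244] [-0.15 -0.04  1.69  0.67  1.02  0.5 ] 0.0 0.15 [  -9. -105.  -32.] [ 0.499 -0.008 -0.492]
50 45 [0.626 0.143 0.239] [-0.16 -0.02  1.68  0.74  1.13  0.33] 0.0 0.17 [ -26. -125.  -43.] [ 0.623 -0.007 -0.615]
50 55 [0.615 0.13  0.245] [-0.26 -0.06  1.79  0.97  1.12  0.12] 0.0 0.23 [ -29. -112.  -55.] [ 0.675  0.156 -0.559]
50 65 [0.602 0.115 0.256] [-0.36 -0.08  1.89  1.19  1.17 -0.09] 0.0 0.22 [-31. -97. -71.] [ 0.723  0.319 -0.5  ]
50 75 [0.589 0.099 0.265] [-0.45 -0.06  1.97  1.39  1.26 -0.27] 0.0 0.2 [-34. -80. -88.] [ 0.769  0.482 -0.437]
50 85 [0.574 0.081 0.271] [-0.53 -0.02  2.03  1.57  1.38 -0.44] 0.0 0.17 [ -40.  -63. -102.] [ 0.811  0.645 -0.372]
50 95 [0.559 0.063 0.272] [-0.58  0.07  2.08  1.71  1.52 -0.59] 0.0 0.15 [ -50.  -45. -114.] [ 0.849  0.808 -0.303]
```

Smooth path, so I will yaw the held cup by 50° first and then tip it.

Call:
send_rows(commands=[[[13,-24,-2,0.102,-0.008,-0.099,-1],[14,-46,-9,0.201,-0.008,-0.197,-1],[8,-67,-15,0.3,-0.008,-0.295,-1],[1,-87,-22,0.4,-0.008,-0.394,-1],[-9,-105,-32,0.499,-0.008,-0.492,-1]]])

```text
time: 6.42
ee_pos: [0.6453, 0.123, 0.2442]
tool_rot: [-2.519, -0.924, -1.04]
wrist_force: [0.5, 0.2, -2.3]
opening: 0.141
```

```bash
cat > pp.py <<'E'
from k2 import *
from h import robot,Rm
import sys
def go(wps,c=(.522,.0195),off=.06):
    s=robot.state();R0=Rm(s['tool_rot']);q=s['joint_pos'];print(s['ee_pos'].round(4),q.round(2))
    for psi,th,z in wps:
        P,Rt=pose(psi,th,off,z,c);q2,er=IK(P,Rt,q)
        print(psi,th,P.round(3),q2.round(2),round(er,4),np.abs(q2-q).max().round(2),(R0.T@(P-s['ee_pos'])*1000).round(0).tolist(),R.from_matrix(R0.T@Rt).as_rotvec().round(3).tolist());q=q2
E
python3 -c "
from pp import *
go([(50,45,.15),(50,52,.14),(50,58,.137),(50,62,.137),(50,62,.137)])
"
```

```text
[0.6453 0.123  0.2442] [-0.15 -0.03  1.68  0.67  1.03  0.49]
50 45 [0.626 0.143 0.239] [-0.16 -0.02  1.68  0.74  1.13  0.33] 0.0 0.17 [-5.0, -28.0, 3.0] [0.119, 0.002, -0.12]
50 52 [0.619 0.135 0.241] [-0.23 -0.05  1.76  0.9   1.11  0.18] 0.0 0.16 [-12.0, -26.0, -7.0] [0.126, 0.124, -0.113]
50 58 [0.611 0.126 0.247] [-0.29 -0.06  1.82  1.04  1.13  0.05] 0.0 0.14 [-15.0, -24.0, -19.0] [0.132, 0.228, -0.106]
50 62 [0.606 0.12  0.252] [-0.33 -0.07  1.86  1.13  1.15 -0.03] 0.0 0.09 [-17.0, -23.0, -28.0] [0.136, 0.298, -0.102]
50 62 [0.606 0.12  0.252] [-0.33 -0.07  1.86  1.13  1.15 -0.03] 0.0 0.0 [-17.0, -23.0, -28.0] [0.136, 0.298, -0.102]
```

Call:
send_rows(commands=[[[-5,-28,3,0.119,0.002,-0.12,-1],[-12,-26,-7,0.126,0.124,-0.113,-1],[-15,-24,-19,0.132,0.228,-0.106,-1],[-15,-24,-19,0.132,0.228,-0.106,-1]]])

```text
time: 6.92
ee_pos: [0.6108, 0.1237, 0.2456]
tool_rot: [-2.214, -1.028, -1.22]
wrist_force: [-0.1, 0.5, -0.5]
opening: 0.142
```

```bash
python3 -c "
from pp import *
from h import *
grab('scene','s3');grab('top','t3')
go([(50,62,.137),(50,66,.137),(50,70,.137),(50,74,.137),(50,78,.137)])
"; python3 crop.py s3 180 380 50 230;python3 crop.py t3 190 330 150 270
```

```text
[0.6119 0.1248 0.2477] [-0.29 -0.06  1.81  1.04  1.13  0.06]
50 62 [0.606 0.12  0.252] [-0.33 -0.07  1.86  1.13  1.15 -0.03] 0.0 0.09 [-0.0, -1.0, -8.0] [0.001, 0.072, 0.0]
50 66 [0.601 0.114 0.257] [-0.37 -0.08  1.89  1.21  1.17 -0.1 ] 0.0 0.09 [-1.0, -1.0, -18.0] [0.001, 0.141, 0.0]
50 70 [0.596 0.107 0.261] [-0.41 -0.07  1.93  1.3   1.21 -0.18] 0.0 0.08 [-2.0, -1.0, -27.0] [0.001, 0.211, 0.0]
50 74 [0.59  0.101 0.264] [-0.44 -0.07  1.96  1.38  1.25 -0.25] 0.0 0.08 [-3.0, -1.0, -36.0] [0.001, 0.281, 0.0]
50 78 [0.584 0.094 0.267] [-0.47 -0.05  1.99  1.45  1.29 -0.32] 0.0 0.07 [-6.0, -1.0, -46.0] [0.001, 0.351, 0.0]
3.2222222222222223
4.833333333333333
```

View pics/s3_c.png

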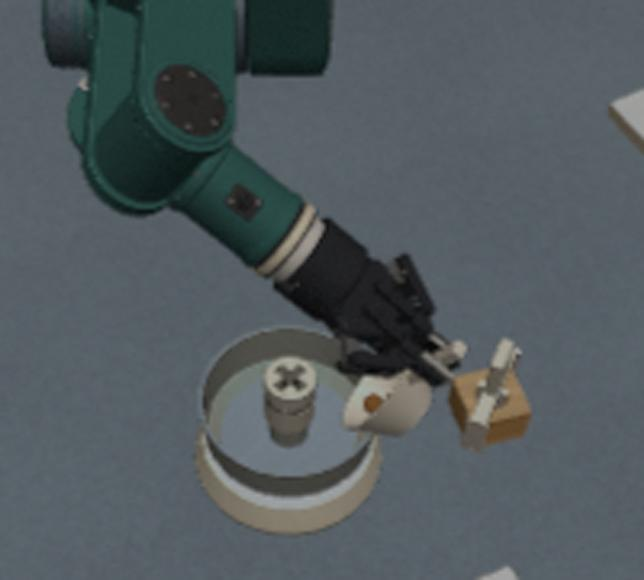

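View pics/t3_c.png

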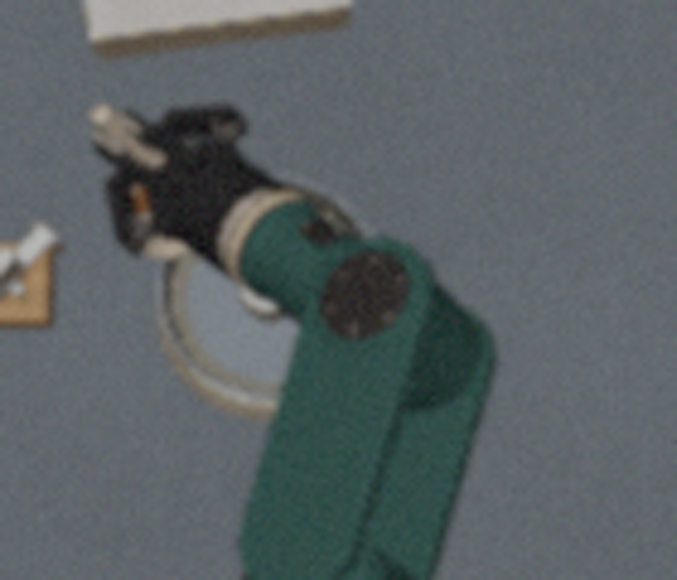

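```bash
python3 -c "
from h import *
d=load('s3'); a=np.radians(50)
u=np.array([np.cos(a),np.sin(a),0]); c=np.array([.522,.0195,0])
f=lambda p:((np.array(p)-[180,50])*3.222).round(0)
print('L',f(proj(d,c+.06*u+[0,0,.137])),'foot-ish',f(proj(d,c+.11*u+[0,0,.136])), 'rim',f(proj(d,c+.086*u+[0,0,.11])),'hub',f(proj(d,c+[0,0,.145])))
"
```

```text
L [345. 400.] foot-ish [394. 418.] rim [369. 424.] hub [288. 374.]
```

```bash
python3 crop.py s3 265 325 150 195
```

```text
12.88888888888889
```

View pics/s3_c.png

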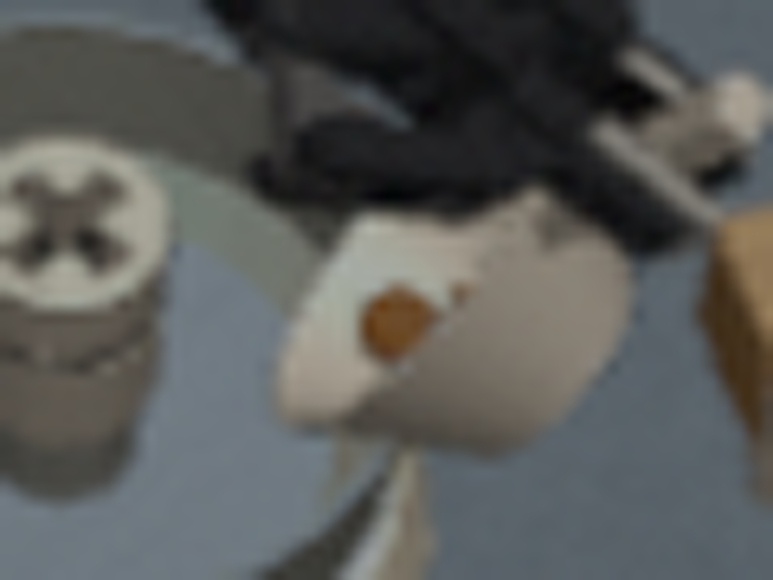

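```bash
python3 -c "
from pp import *
go([(50,62,.147),(50,66,.147),(50,70,.147),(50,74,.147),(50,78,.147)],off=.055)
"
```

```text
[0.6119 0.1248 0.2477] [-0.29 -0.06  1.81  1.04  1.13  0.06]
50 62 [0.603 0.116 0.262] [-0.34 -0.09  1.85  1.12  1.17 -0.01] 0.0 0.08 [6.0, -1.0, -18.0] [0.001, 0.072, 0.0]
50 66 [0.598 0.11  0.267] [-0.38 -0.09  1.89  1.2   1.19 -0.09] 0.0 0.09 [5.0, -1.0, -27.0] [0.001, 0.141, 0.0]
50 70 [0.592 0.103 0.271] [-0.42 -0.09  1.92  1.29  1.22 -0.16] 0.0 0.08 [4.0, -1.0, -37.0] [0.001, 0.211, 0.0]
50 74 [0.587 0.097 0.274] [-0.45 -0.08  1.95  1.36  1.26 -0.23] 0.0 0.08 [3.0, -1.0, -46.0] [0.001, 0.281, 0.0]
50 78 [0.581 0.09  0.277] [-0.49 -0.07  1.98  1.44  1.3  -0.3 ] 0.0 0.07 [0.0, -1.0, -55.0] [0.001, 0.351, 0.0]
```

Call:
send_rows(commands=[[[6,-1,-18,0,0.072,0,-1],[6,-1,-23,0,0.105,0,-1],[5,-1,-27,0,0.141,0,-1],[5,-1,-32,0,0.176,0,-1],[4,-1,-37,0,0.211,0,-1]]])

```text
time: 7.65
ee_pos: [0.5929, 0.1035, 0.2722]
tool_rot: [-2.029, -0.951, -1.422]
wrist_force: [0.2, 0.1, -2.0]
opening: 0.139
```

```bash
python3 -c "
from pp import *
from h import *
grab('scene','s4')
go([(50,72,.147),(50,75,.147),(50,78,.147),(50,81,.147),(50,84,.147)],off=.055)
"; python3 crop.py s4 225 325 130 205
```

```text
[0.5926 0.1031 0.2712] [-0.41 -0.08  1.91  1.29  1.22 -0.16]
50 72 [0.59  0.1   0.273] [-0.43 -0.09  1.94  1.33  1.24 -0.2 ] 0.0 0.04 [-0.0, -0.0, -4.0] [-0.0, 0.035, 0.002]
50 75 [0.585 0.095 0.275] [-0.46 -0.08  1.96  1.38  1.27 -0.25] 0.0 0.06 [0.0, -0.0, -11.0] [-0.0, 0.088, 0.002]
50 78 [0.581 0.09  0.277] [-0.49 -0.07  1.98  1.44  1.3  -0.3 ] 0.0 0.05 [-0.0, -0.0, -19.0] [-0.0, 0.14, 0.002]
50 81 [0.577 0.085 0.279] [-0.51 -0.06  2.    1.49  1.34 -0.35] 0.0 0.05 [-1.0, -0.0, -26.0] [-0.0, 0.192, 0.002]
50 84 [0.572 0.079 0.28 ] [-0.53 -0.04  2.02  1.54  1.38 -0.4 ] 0.0 0.05 [-2.0, -0.0, -33.0] [-0.0, 0.245, 0.002]
7.733333333333333
```

View pics/s4_c.png

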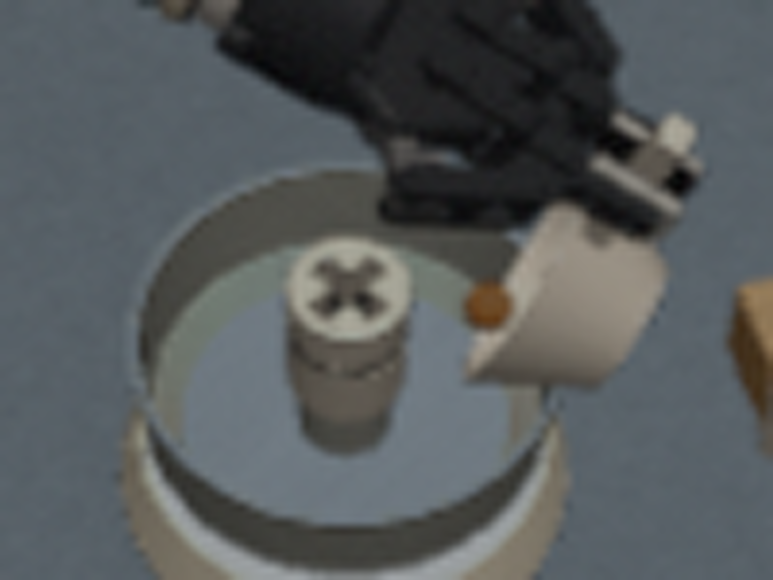

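Nuts are starting to leave over the lip, inside the bowl. Continuing slowly.

Call:
send_rows(commands=[[[0,0,0,0,0,0,-1],[0,0,0,0,0,0,-1],[0,0,-4,0,0.035,0,-1],[0,0,-7,0,0.06,0,-1],[0,0,-11,0,0.088,0,-1]]])

```text
time: 8.32
ee_pos: [0.586, 0.0952, 0.2755]
tool_rot: [-1.948, -0.912, -1.499]
wrist_force: [-0.0, -0.0, -1.0]
opening: 0.145
```

Call:
send_rows(commands=[[[0,0,0,0,0,0,-1],[0,0,-4,0,0.026,0,-1],[0,0,-8,0,0.052,0,-1],[-1,0,-12,0,0.08,0,-1],[-1,0,-15,0,0.104,0,-1]]])

```text
time: 8.95
ee_pos: [0.5763, 0.0836, 0.278]
tool_rot: [-1.85, -0.866, -1.586]
wrist_force: [-0.1, 1.1, -3.0]
opening: 0.141
```

```bash
python3 -c "
from pp import *
from h import *
grab('scene','s5')
go([(50,84,.15),(50,87,.15),(50,90,.15),(50,95,.15),(50,100,.15)],off=.055)
"; python3 crop.py s5 225 325 130 205
```

```text
[0.5761 0.0834 0.2774] [-0.51 -0.05  2.    1.49  1.34 -0.35]
50 84 [0.572 0.079 0.283] [-0.53 -0.05  2.02  1.54  1.38 -0.39] 0.0 0.04 [5.0, -0.0, -7.0] [-0.0, 0.05, 0.001]
50 87 [0.568 0.074 0.284] [-0.55 -0.03  2.04  1.59  1.42 -0.43] 0.0 0.05 [5.0, -0.0, -14.0] [-0.0, 0.102, 0.001]
50 90 [0.563 0.069 0.285] [-0.57 -0.01  2.05  1.63  1.46 -0.48] 0.0 0.04 [4.0, -0.0, -21.0] [-0.0, 0.155, 0.001]
50 95 [0.556 0.059 0.285] [-0.6   0.04  2.08  1.7   1.53 -0.55] 0.0 0.07 [3.0, -0.0, -32.0] [-0.001, 0.242, 0.001]
50 100 [0.548 0.05  0.285] [-0.62  0.09  2.1   1.76  1.61 -0.62] 0.0 0.08 [0.0, -0.0, -44.0] [-0.001, 0.329, 0.001]
7.733333333333333
```

View pics/s5_c.png

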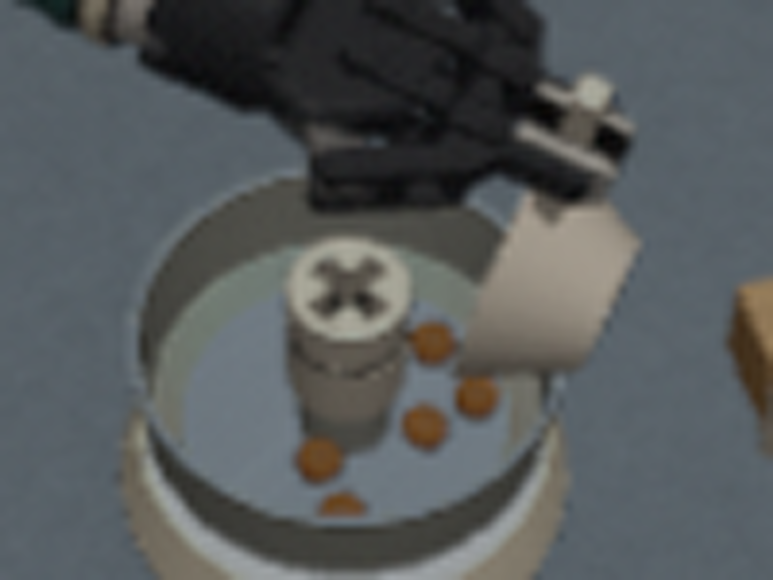

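Call:
send_rows(commands=[[[5,0,-7,0,0.05,0,-1],[5,0,-14,0,0.1,0,-1],[4,0,-21,0,0.155,0,-1],[3,0,-32,0,0.24,0,-1],[3,0,-32,0,0.24,0,-1]]])

```text
time: 9.62
ee_pos: [0.556, 0.0591, 0.2836]
tool_rot: [-1.62, -0.751, -1.76]
wrist_force: [0.2, -0.3, -1.2]
opening: 0.145
```

```bash
python3 -c "
from pp import *
from h import *
grab('scene','s6')
go([(50,90,.15),(50,80,.15),(50,70,.15),(50,60,.15),(50,50,.16)],off=.055)
"; python3 crop.py s6 225 325 130 205
```

```text
[0.5563 0.0593 0.2846] [-0.59  0.04  2.07  1.7   1.52 -0.54]
50 90 [0.563 0.069 0.285] [-0.57 -0.01  2.05  1.63  1.46 -0.48] 0.0 0.07 [-1.0, -1.0, 12.0] [0.0, -0.084, -0.001]
50 80 [0.578 0.086 0.281] [-0.5  -0.07  1.99  1.47  1.33 -0.32] 0.0 0.16 [-6.0, -1.0, 34.0] [0.0, -0.259, -0.001]
50 70 [0.592 0.103 0.274] [-0.42 -0.09  1.92  1.28  1.23 -0.15] 0.0 0.19 [-16.0, -1.0, 56.0] [0.0, -0.433, -0.001]
50 60 [0.606 0.119 0.262] [-0.32 -0.09  1.83  1.07  1.16  0.03] 0.0 0.21 [-29.0, -1.0, 76.0] [0.0, -0.608, -0.001]
50 50 [0.618 0.133 0.258] [-0.22 -0.06  1.72  0.84  1.15  0.24] 0.0 0.23 [-35.0, -1.0, 94.0] [-0.0, -0.782, -0.001]
7.733333333333333
```

View pics/s6_c.png

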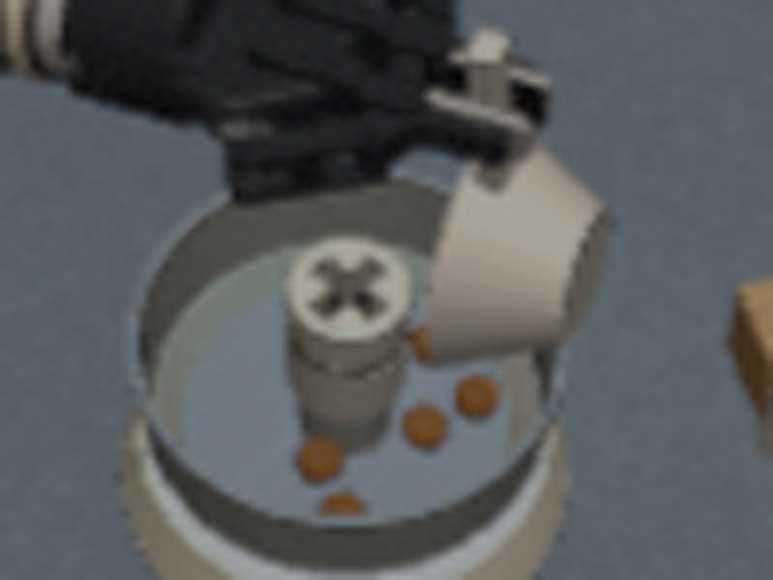

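Call:
send_rows(commands=[[[0,0,-12,0,0.09,0,-1],[-3,0,-24,0,0.175,0,-1],[-3,0,-24,0,0.175,0,-1],[0,0,-5,0,0,0,-1]]])

```text
time: 10.18
ee_pos: [0.5537, 0.0553, 0.2798]
tool_rot: [-1.63, -0.746, -1.75]
wrist_force: [1.1, 1.1, -1.3]
opening: 0.147
```

```bash
python3 -c "
from pp import *
from h import *
go([(50,90,.15),(50,80,.15),(50,70,.15),(50,60,.15),(50,50,.16)],off=.055)
"
```

```text
[0.5537 0.0553 0.2798] [-0.6   0.04  2.07  1.69  1.53 -0.54]
50 90 [0.563 0.069 0.285] [-0.57 -0.01  2.05  1.63  1.46 -0.48] 0.0 0.07 [4.0, -1.0, 17.0] [0.002, -0.076, -0.011]
50 80 [0.578 0.086 0.281] [-0.5  -0.07  1.99  1.47  1.33 -0.32] 0.0 0.16 [-1.0, -1.0, 39.0] [0.001, -0.251, -0.012]
50 70 [0.592 0.103 0.274] [-0.42 -0.09  1.92  1.28  1.23 -0.15] 0.0 0.19 [-11.0, -1.0, 61.0] [0.0, -0.425, -0.012]
50 60 [0.606 0.119 0.262] [-0.32 -0.09  1.83  1.07  1.16  0.03] 0.0 0.21 [-24.0, -1.0, 81.0] [-0.001, -0.6, -0.012]
50 50 [0.618 0.133 0.258] [-0.22 -0.06  1.72  0.84  1.15  0.24] 0.0 0.23 [-30.0, -1.0, 99.0] [-0.002, -0.774, -0.012]
```

Call:
send_rows(commands=[[[4,0,17,0,-0.08,0,-1],[0,0,39,0,-0.25,-0.01,-1],[-10,0,61,0,-0.425,-0.01,-1],[-22,-1,81,0,-0.6,-0.01,-1],[-28,-1,96,0,-0.77,-0.01,-1]]])

```text
time: 10.8
ee_pos: [0.616, 0.1316, 0.2619]
tool_rot: [-2.323, -1.085, -1.086]
wrist_force: [-0.0, -0.3, -2.4]
opening: 0.147
```

```bash
python3 -c "
from pp import *
from h import *
grab('scene','s7')
grab('wrist','w7')
go([(45,40,.17),(38,32,.18),(30,24,.19),(22,16,.195),(15,8,.2),(8,0,.21),(0,0,.21)],off=.055)
"; python3 crop.py s7 225 345 120 210
```

```text
[0.6179 0.1337 0.2666] [-0.22 -0.06  1.71  0.85  1.15  0.24]
45 40 [0.638 0.136 0.25 ] [-0.12 -0.01  1.61  0.59  1.14  0.52] 0.0 0.27 [-4.0, 14.0, 22.0] [-0.059, -0.184, 0.072]
38 32 [0.659 0.127 0.244] [-0.06  0.06  1.51  0.39  1.17  0.77] 0.0 0.25 [-4.0, 36.0, 31.0] [-0.135, -0.323, 0.168]
30 24 [0.68  0.11  0.237] [-0.02  0.14  1.39  0.22  1.25  1.  ] 0.0 0.23 [-10.0, 62.0, 36.0] [-0.209, -0.46, 0.29]
22 16 [0.696 0.09  0.224] [0.   0.25 1.26 0.11 1.37 1.18] 0.0 0.18 [-24.0, 88.0, 40.0] [-0.267, -0.592, 0.424]
15 8 [0.705 0.069 0.21 ] [0.   0.35 1.14 0.04 1.51 1.31] 0.0 0.14 [-41.0, 108.0, 41.0] [-0.3, -0.721, 0.554]
8 0 [0.71  0.046 0.201] [-0.02  0.46  1.01  0.    1.67  1.42] 0.0 0.16 [-57.0, 126.0, 36.0] [-0.317, -0.844, 0.693]
0 0 [0.712 0.02  0.201] [-0.05  0.46  1.    0.    1.68  1.52] 0.0 0.1 [-69.0, 145.0, 21.0] [-0.378, -0.827, 0.823]
6.444444444444445
```

View pics/s7_c.png

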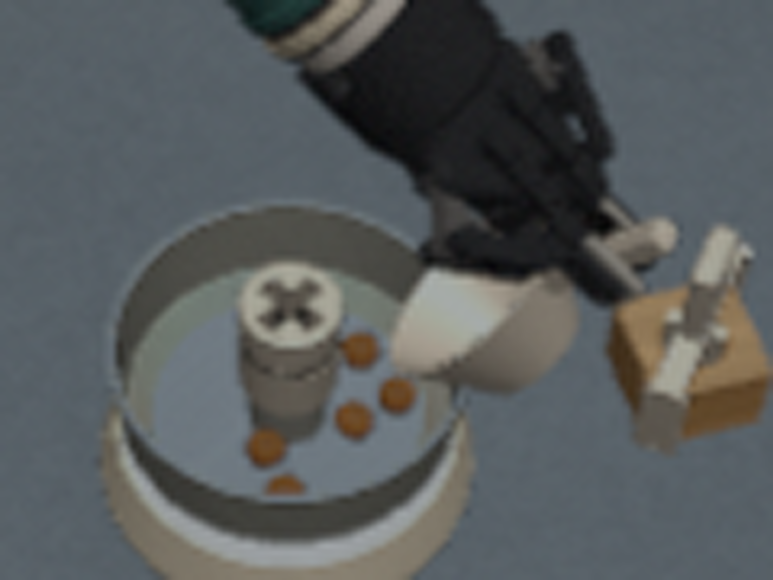

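Call:
send_rows(commands=[[[-4,14,18,-0.059,-0.184,0.072,-1],[-4,36,25,-0.135,-0.323,0.168,-1],[-8,62,30,-0.209,-0.46,0.29,-1],[-20,88,34,-0.267,-0.592,0.424,-1],[-35,108,35,-0.3,-0.721,0.554,-1]]])

```text
time: 11.52
ee_pos: [0.7042, 0.0683, 0.2193]
tool_rot: [-3.078, -0.428, -0.243]
wrist_force: [0.3, -0.6, -0.9]
opening: 0.145
```

```bash
python3 -c "
from h import *
s=robot.state();print(s['ee_pos'],s['joint_pos'].round(2))
plan([.70,-.05,.22],down(-5),3,-1)
plan([.70,-.15,.22],down(-15),6,-1)
"
```

```text
[0.70423131 0.06831105 0.21925984] [-0.    0.34  1.14  0.05  1.51  1.29]
t 11.53 shift [-35.7 112.7  -6.8] turn [-0.0318 -0.1556  0.3628] deg 22.7 dist 118.4
[-11.9, 37.6, -2.3, -0.011, -0.052, 0.121, -1]
[-23.8, 75.1, -4.5, -0.021, -0.104, 0.242, -1]
[-35.7, 112.7, -6.8, -0.032, -0.156, 0.363, -1]
t 11.53 shift [-62.7 208.9 -11.4] turn [-0.0456 -0.1532  0.537 ] deg 32.1 dist 218.4
[-10.4, 34.8, -1.9, -0.008, -0.026, 0.089, -1]
[-20.9, 69.6, -3.8, -0.015, -0.051, 0.179, -1]
[-31.3, 104.4, -5.7, -0.023, -0.077, 0.268, -1]
[-41.8, 139.2, -7.6, -0.03, -0.102, 0.358, -1]
[-52.2, 174.0, -9.5, -0.038, -0.128, 0.447, -1]
[-62.7, 208.9, -11.4, -0.046, -0.153, 0.537, -1]
```

Call:
send_rows(commands=[[[-12,42,-4,-0.01,-0.05,0.11,-1],[-25,84,-7,-0.02,-0.1,0.22,-1],[-38,126,-9,-0.03,-0.14,0.33,-1],[-50,168,-10,-0.04,-0.153,0.43,-1],[-63,209,-11,-0.046,-0.153,0.537,-1]]])

```text
time: 12.15
ee_pos: [0.6994, -0.1514, 0.2192]
tool_rot: [-3.111, 0.414, -0.001]
wrist_force: [0.4, 0.4, -1.1]
opening: 0.142
```

```bash
python3 -c "
from h import *
d=grab('top','t8');grab('scene','s8')
s=robot.state();print(s['ee_pos'],s['joint_pos'].round(2))
"; python3 crop.py t8 170 350 150 285;  python3 crop.py s8 150 330 100 235
```

```text
[ 0.69859663 -0.1556174   0.21861467] [-0.3   0.47  0.95  0.    1.72  1.54]
4.296296296296297
4.296296296296297
```

View pics/t8_c.png

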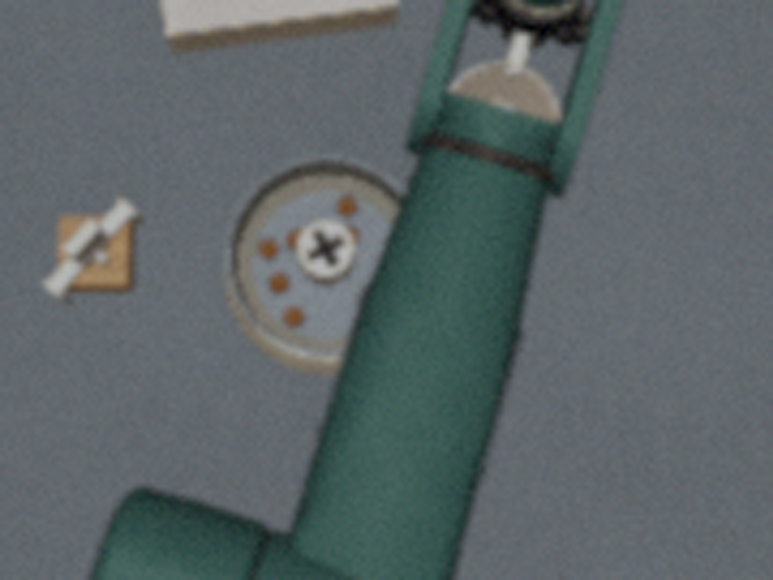

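View pics/s8_c.png

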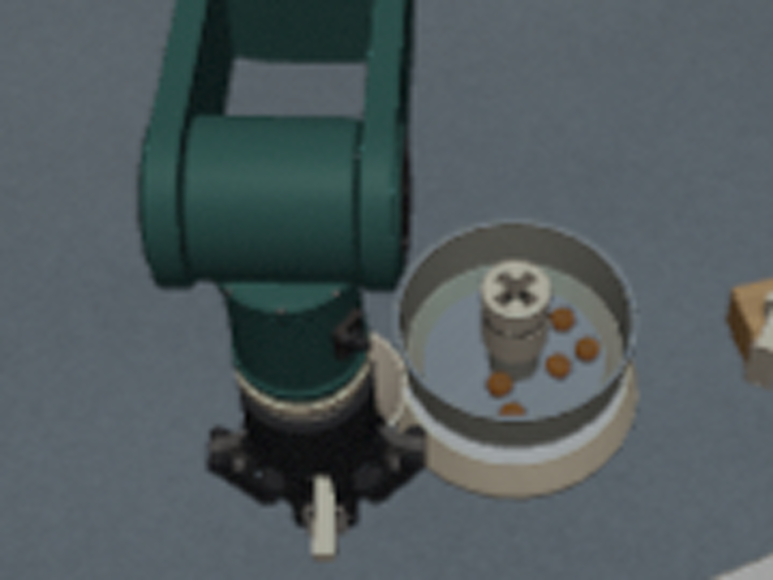

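All six nuts are in the bowl in the top crop: (348,207), (268,248), (295,238), (279,283), (293,316) and one by the hub at (350,238). Next I stand the cup back at its old spot.

```bash
python3 -c "
from h import *
plan([.5585,-.3355,.11],down(-30.3),5,-1)
"
```

```text
t 12.25 shift [-87.3 210.7 108.6] turn [-0.0003  0.0003  0.2601] deg 14.9 dist 252.6
[-17.5, 42.1, 21.7, -0.0, 0.0, 0.052, -1]
[-34.9, 84.3, 43.4, -0.0, 0.0, 0.104, -1]
[-52.4, 126.4, 65.1, -0.0, 0.0, 0.156, -1]
[-69.8, 168.5, 86.9, -0.0, 0.0, 0.208, -1]
[-87.3, 210.7, 108.6, -0.0, 0.0, 0.26, -1]
```

Call:
send_rows(commands=[[[-18,42,10,0,0,0.052,-1],[-35,84,30,0,0,0.104,-1],[-52,126,60,0,0,0.156,-1],[-70,168,86,0,0,0.208,-1],[-87,211,108,0,0,0.26,-1]]])

```text
time: 12.88
ee_pos: [0.5573, -0.3356, 0.1094]
tool_rot: [-3.029, 0.821, -0.0]
wrist_force: [0.4, -0.7, -0.3]
opening: 0.143
```

Call:
send_rows(commands=[[[0,0,10,0,0,0,-1],[0,0,30,0,0,0,-1],[0,0,50,0,0,0,-1],[0,0,63,0,0,0,-1],[0,0,65,0,0,0,-1]]])

```text
time: 13.5
ee_pos: [0.5572, -0.3341, 0.0426]
tool_rot: [-3.028, 0.818, 0.004]
wrist_force: [0.0, -0.2, -0.6]
opening: 0.142
```

```bash
python3 -c "
from h import *
plan([.5585,-.3355,.0365],down(-30.3),1,-1);print(robot.state()['wrist_force'])
grab('scene','s9')"; python3 crop.py s9 90 230 110 215
```

```text
t 13.5 shift [1.9 0.6 6.1] turn [-0.0042  0.0036  0.0009] deg 0.3 dist 6.4
[1.9, 0.6, 6.1, -0.004, 0.004, 0.001, -1]
[ 0.02370474 -0.15925834 -0.56532679]
5.523809523809524
```

View pics/s9_c.png

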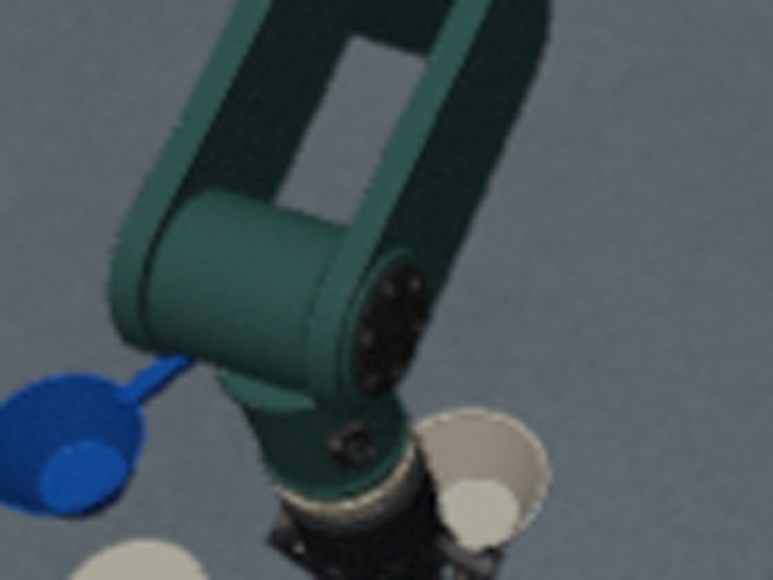

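Cup is empty and level, 6 mm above the table. Lower and release.

Call:
send_rows(commands=[[[1,0,3,0,0,0,-1],[1,0,6,0,0,0,-1],[1,0,6,0,0,0,-1]]])

```text
time: 13.92
ee_pos: [0.5584, -0.335, 0.0374]
tool_rot: [-3.028, 0.819, 0.002]
wrist_force: [-0.2, 0.5, -0.7]
opening: 0.146
```

Call:
send_rows(commands=[[[0,0,0,0,0,0,0],[0,0,0,0,0,0,0.5],[0,0,0,0,0,0,1],[0,0,0,0,0,0,1],[0,0,0,0,0,0,1]]], grip_force=40)

```text
time: 14.55
ee_pos: [0.5584, -0.3351, 0.0374]
tool_rot: [-3.028, 0.819, 0.002]
wrist_force: [0.0, 0.2, 0.3]
opening: 1.0
```

Call:
send_rows(commands=[[[0,0,-25,0,0,0,1],[0,0,-70,0,0,0,1],[0,0,-130,0,0,0,1],[0,0,-180,0,0,0,1]]])

```text
time: 15.05
ee_pos: [0.5585, -0.336, 0.2201]
tool_rot: [-3.029, 0.819, -0.001]
wrist_force: [1.1, -0.9, -0.2]
opening: 0.999
```

```bash
python3 -c "
from h import *
s=robot.state();print(s['ee_pos'],s['joint_pos'].round(2),s['opening'])
grab('wrist','w10');d=grab('scene','s10')"; python3 crop.py s10 140 360 90 255
```

```text
[ 0.55848529 -0.33598765  0.22007468] [-0.63  0.32  1.15  0.    1.67  1.47] 0.9990763784371611
3.515151515151515
```

View pics/w10.png

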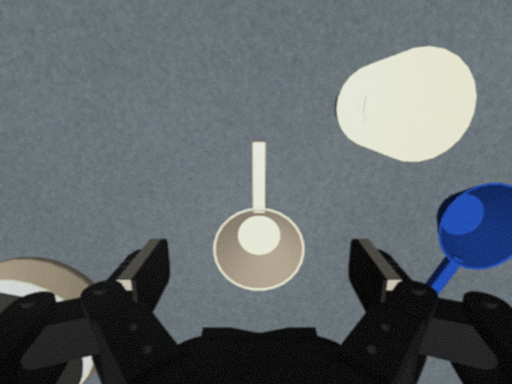

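```bash
python3 -c "
from h import *
plan([.50,-.055,.28],down(55),8,1)
"
```

```text
t 15.15 shift [-194.3 -213.6  -55.2] turn [ 0.0083 -0.0128 -1.488 ] deg 85.3 dist 294.0
[-24.3, -26.7, -6.9, 0.001, -0.002, -0.186, 1]
[-48.6, -53.4, -13.8, 0.002, -0.003, -0.372, 1]
[-72.9, -80.1, -20.7, 0.003, -0.005, -0.558, 1]
[-97.1, -106.8, -27.6, 0.004, -0.006, -0.744, 1]
[-121.4, -133.5, -34.5, 0.005, -0.008, -0.93, 1]
[-145.7, -160.2, -41.4, 0.006, -0.01, -1.116, 1]
[-170.0, -186.9, -48.3, 0.007, -0.011, -1.302, 1]
[-194.3, -213.6, -55.2, 0.008, -0.013, -1.488, 1]
```

View pics/s10_c.png

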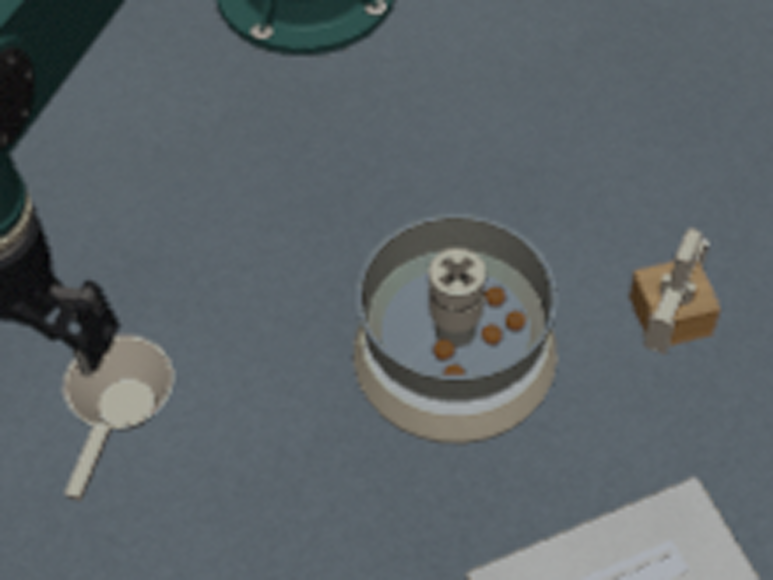

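Call:
send_rows(commands=[[[-20,-27,-15,0,0,-0.18,1],[-45,-54,-30,0,0,-0.36,1],[-70,-80,-40,0,0,-0.54,1],[-95,-107,-48,0,0,-0.72,1],[-121,-134,-55,0,0,-0.9,1]]])

```text
time: 15.78
ee_pos: [0.5227, -0.1595, 0.2801]
tool_rot: [3.079, 0.589, 0.018]
wrist_force: [0.7, -0.6, -0.0]
opening: 1.0
```

```bash
python3 -c "
from h import *
plan([.50,-.055,.28],down(55),4,1)
"
```

```text
t 15.78 shift [  17.5 -105.5   -0.6] turn [ 0.0113 -0.0071 -0.5822] deg 33.4 dist 106.9
[4.4, -26.4, -0.1, 0.003, -0.002, -0.146, 1]
[8.7, -52.7, -0.3, 0.006, -0.004, -0.291, 1]
[13.1, -79.1, -0.4, 0.008, -0.005, -0.437, 1]
[17.5, -105.5, -0.6, 0.011, -0.007, -0.582, 1]
```

Call:
send_rows(commands=[[[4,-26,0,0,0,-0.146,1],[9,-53,0,0,0,-0.291,1],[13,-79,0,0,0,-0.437,1],[17,-105,0,0.01,0,-0.582,1],[17,-105,0,0.01,0,-0.582,1]]])

```text
time: 16.4
ee_pos: [0.4994, -0.0544, 0.279]
tool_rot: [-2.785, -1.452, -0.011]
wrist_force: [-0.3, -0.8, 0.3]
opening: 1.003
```

```bash
python3 -c "
from h import *
s=robot.state();print(s['ee_pos'],s['joint_pos'].round(2),s['opening'])
d=grab('wrist','w11'); print(proj(d,[.522,.0195,.145])); print(d['o'])
plan([.527,.235,.25],down(140),8,1)"
```

```text
[ 0.49936489 -0.05442515  0.27897299] [-0.22 -0.03  1.43  0.    1.73  0.39] 1.0030189809541348
[230.5922391  102.23286669]
[0.53825572 0.0033325  0.40449392]
t 16.45 shift [ 253.3 -144.4   29.9] turn [ 0.0069 -0.0022 -1.4843] deg 85.0 dist 293.1
[31.7, -18.1, 3.7, 0.001, -0.0, -0.186, 1]
[63.3, -36.1, 7.5, 0.002, -0.001, -0.371, 1]
[95.0, -54.2, 11.2, 0.003, -0.001, -0.557, 1]
[126.7, -72.2, 15.0, 0.003, -0.001, -0.742, 1]
[158.3, -90.3, 18.7, 0.004, -0.001, -0.928, 1]
[190.0, -108.3, 22.4, 0.005, -0.002, -1.113, 1]
[221.6, -126.4, 26.2, 0.006, -0.002, -1.299, 1]
[253.3, -144.4, 29.9, 0.007, -0.002, -1.484, 1]
```

View pics/w11.png

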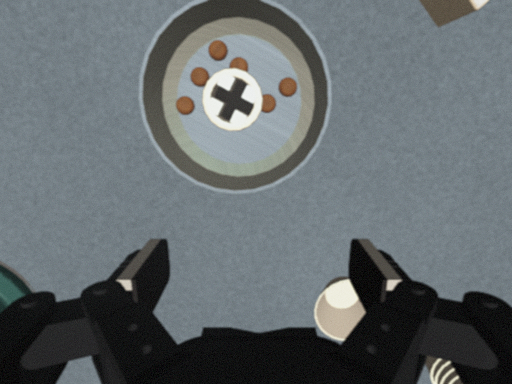

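The wrist view shows all six nuts in the bowl around the hub cap at (232,99), with its black cross socket. I will measure the hub centre and cross angle.

Run:
```python
from h import *
d=load('w11'); im=d['img']; g=cv2.cvtColor(im,cv2.COLOR_RGB2GRAY)
m=np.zeros_like(g); cv2.circle(m,(232,99),40,255,-1)
w=((g>190)&(m>0)).astype(np.uint8); cs,_=cv2.findContours(w,cv2.RETR_EXTERNAL,cv2.CHAIN_APPROX_NONE); c=max(cs,key=cv2.contourArea)
(u,v),ax,an=cv2.fitEllipse(c); print('cap',u,v,ax,onz(d,u,v,.145))
P=np.array([onz(d,*p[0],.145)[:2] for p in c]); ctr,rad=cv2.minEnclosingCircle((P*1000).astype(np.float32)); print(ctr,rad)
def cross(d,u,v,z,r0=.008,r1=.0165,thr=100):
    # angle by fourth-harmonic of darkness on ring in world
    c=onz(d,u,v,z); g=cv2.cvtColor(d['img'],cv2.COLOR_RGB2GRAY).astype(np.float32)
    a=np.linspace(0,2*np.pi,720,endpoint=False);S=0
    for r in np.linspace(r0,r1,8):
        px=np.array([proj(d,c+[r*np.cos(t),r*np.sin(t),0]) for t in a],np.float32)
        I=cv2.remap(g,px[:,0].reshape(1,-1),px[:,1].reshape(1,-1),cv2.INTER_LINEAR)[0]
        S+=((255-I)*np.exp(4j*a)).sum()
    return np.degrees(np.angle(S))/4
print('cross yaw mod 90',cross(d,u,v,.145), cross(d,u,v,.145,.006,.013))
k=((g<100)&(m>0)&(cv2.circle(np.zeros_like(g),(int(u),int(v)),24,255,-1)>0)).astype(np.uint8)
M=cv2.moments(k,True);print('socket centroid',M['m10']/M['m00'],M['m01']/M['m00'],onz(d,M['m10']/M['m00'],M['m01']/M['m00'],.145))
```

```text
cap 231.80294799804688 99.04594421386719 (58.7855339050293, 61.380496978759766) [0.52430683 0.02095506 0.145     ]
(523.9478759765625, 20.536893844604492) 24.68850326538086
cross yaw mod 90 27.844999703387696 27.95754591062558
socket centroid 232.2046004842615 99.41283292978208 [0.52440637 0.02053321 0.145     ]
```

Hub at (0.524, 0.0205), cap radius 24.7 mm against the 25 given, socket yaw 28° mod 90. On to the stirrer.

Call:
send_rows(commands=[[[32,-18,0,0,0,-0.18,1],[63,-36,0,0,0,-0.36,1],[95,-54,3,0,0,-0.54,1],[127,-72,7,0,0,-0.72,1],[158,-90,10,0,0,-0.9,1]]])

```text
time: 17.08
ee_pos: [0.5173, 0.1257, 0.2689]
tool_rot: [1.874, 2.517, 0.008]
wrist_force: [1.1, 0.7, -1.2]
opening: 1.001
```

```bash
python3 -c "
from h import *
plan([.527,.235,.25],down(140),4,1)
"
```

```text
t 17.07 shift [101.9  40.5  19.2] turn [ 0.0059  0.0015 -0.5817] deg 33.3 dist 111.3
[25.5, 10.1, 4.8, 0.001, 0.0, -0.145, 1]
[50.9, 20.3, 9.6, 0.003, 0.001, -0.291, 1]
[76.4, 30.4, 14.4, 0.004, 0.001, -0.436, 1]
[101.9, 40.5, 19.2, 0.006, 0.001, -0.582, 1]
```

Call:
send_rows(commands=[[[25,10,5,0,0,-0.145,1],[51,20,10,0,0,-0.29,1],[76,30,14,0,0,-0.436,1],[102,40,19,0.005,0,-0.582,1],[102,40,19,0.005,0,-0.582,1]]])

```text
time: 17.7
ee_pos: [0.5267, 0.2354, 0.2486]
tool_rot: [1.075, 2.952, -0.003]
wrist_force: [0.3, -0.7, -0.5]
opening: 1.003
```

```bash
python3 -c "
from h import *
s=robot.state();print(s['ee_pos'],s['joint_pos'].round(2),s['opening'])
d=grab('wrist','w12'); print(proj(d,[.53,.235,.12]),d['o'])"; python3 crop.py w12 130 390 100 295
```

```text
[0.52672499 0.23542401 0.24860195] [ 0.32  0.15  1.31 -0.    1.69 -0.55] 1.0031305405867041
[259.50749477 191.63443041] [0.47431645 0.28165074 0.37364274]
2.9743589743589745
```

View pics/w12.png

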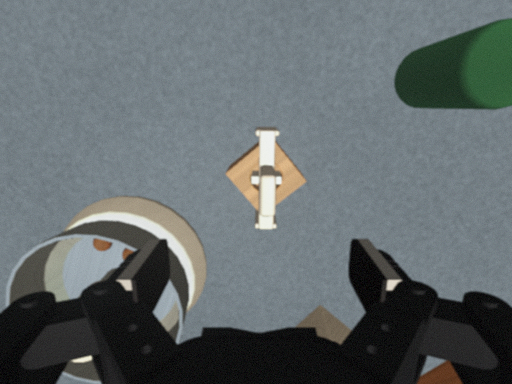

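View pics/w12_c.png

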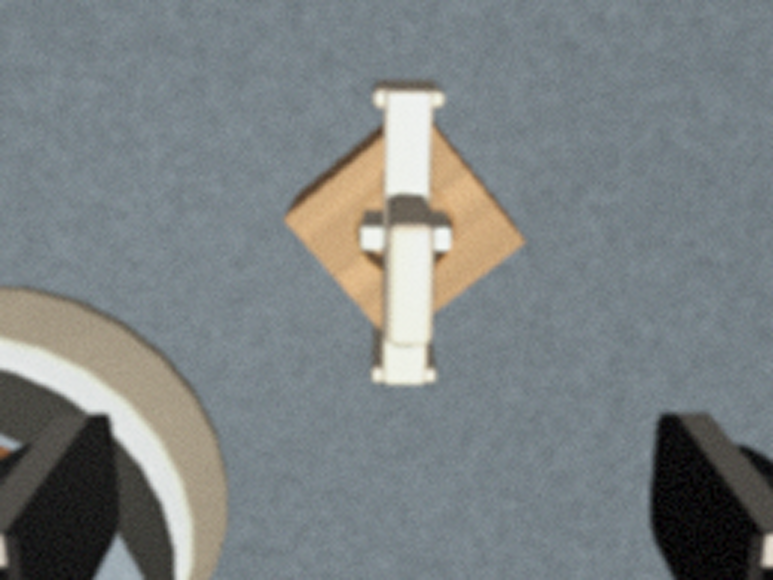

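Run:
```python
from h import *
d=load('w12'); f=lambda u,v:(130+(u+.5)/2.974-.5,100+(v+.5)/2.974-.5)
a=onz(d,*f(408,92),.068);b=onz(d,*f(404,380),.068);print(a,b,np.linalg.norm(a-b),(a+b)/2,np.degrees(np.arctan2(*(b-a)[1::-1])))
print('grip top',onz(d,*f(410,285),.12)); p=onz(d,*f(411,226),.12);q=onz(d,*f(409,345),.12);print(np.linalg.norm(p-q),np.degrees(np.arctan2(*(q-p)[1::-1])))
p=onz(d,*f(389,285),.12);q=onz(d,*f(433,285),.12);print(np.linalg.norm(p-q),(p+q)/2)
print('stand',onz(d,*f(405,236),.046))
```

```text
[0.49772893 0.27164576 0.068     ] [0.57667021 0.20438176 0.068     ] 0.10371196392586762 [0.53719957 0.23801376 0.068     ] -40.43352984863545
grip top [0.53721571 0.23811949 0.12      ]
0.03662291950519913 -40.512356318029546
0.01296082927529994 [0.53740486 0.23834486 0.12      ]
stand [0.53958937 0.23620097 0.046     ]
```

Stirrer at (0.537, 0.238), yaw −40.5° (crossbar 104 mm, grip top 36.6 × 13 mm, in line with the given sizes).

```bash
python3 -c "
from h import *
plan([.537,.238,.098],down(139.5),5,1)
"
```

```text
t 17.75 shift [ -5.3   9.5 151.1] turn [-0.0015  0.0016  0.0067] deg 0.4 dist 151.5
[-1.1, 1.9, 30.2, -0.0, 0.0, 0.001, 1]
[-2.1, 3.8, 60.5, -0.001, 0.001, 0.003, 1]
[-3.2, 5.7, 90.7, -0.001, 0.001, 0.004, 1]
[-4.2, 7.6, 120.9, -0.001, 0.001, 0.005, 1]
[-5.3, 9.5, 151.1, -0.001, 0.002, 0.007, 1]
```

Call:
send_rows(commands=[[[-3,5,35,0,0,0.007,1],[-5,9,75,0,0,0.007,1],[-5,9,115,0,0,0.007,1],[-5,9,140,0,0,0.007,1],[-5,9,151,0,0,0.007,1]]])

```text
time: 18.38
ee_pos: [0.536, 0.236, 0.0963]
tool_rot: [-1.093, -2.945, 0.007]
wrist_force: [0.3, 0.7, -0.1]
opening: 0.999
```

```bash
python3 -c "
from h import *
plan([.537,.238,.098],down(139.5),1,1);print(robot.state()['wrist_force'])
grab('wrist','w13')
"
```

```text
t 18.38 shift [ 0.6  2.2 -1.7] turn [-0.0044  0.0007 -0.0037] deg 0.3 dist 2.8
[0.6, 2.2, -1.7, -0.004, 0.001, -0.004, 1]
[ 0.29413026  0.71565975 -0.11571282]
```

View pics/w13.png

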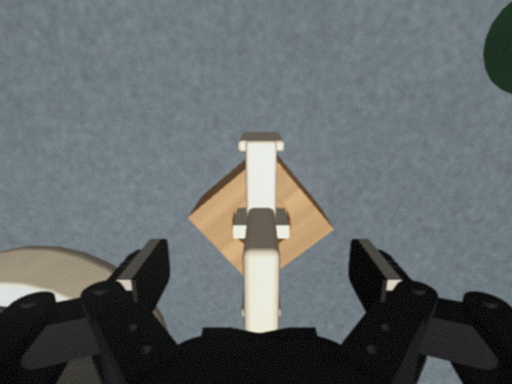

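Call:
send_rows(commands=[[[0,1.5,-1,0,0,0,1],[0,1.5,-1,0,0,0,-1],[0,1.5,-1,0,0,0,-1],[0,1.5,-1,0,0,0,-1],[0,1.5,-1,0,0,0,-1]]], grip_force=80)

```text
time: 19.05
ee_pos: [0.5369, 0.2374, 0.0971]
tool_rot: [-1.091, -2.945, 0.007]
wrist_force: [0.5, 0.5, 6.3]
opening: 0.156
```

Call:
send_rows(commands=[[[0,0,0,0,0,0,-1],[0,0,0,0,0,0,-1]]])

```text
time: 19.3
ee_pos: [0.5369, 0.2375, 0.0971]
tool_rot: [-1.091, -2.945, 0.006]
wrist_force: [0.0, 0.2, 1.4]
opening: 0.153
```

```bash
python3 -c "
from h import *
s=robot.state();print(s['ee_pos'],s['wrist_force'],s['torque'],s['opening'])
grab('wrist','w14')
"
```

```text
[0.53693838 0.23752    0.09713616] [0.02834734 0.18694389 1.44837322] [0.02454043 0.00268674 0.00100461] 0.15343173591248796
```

View pics/w14.png

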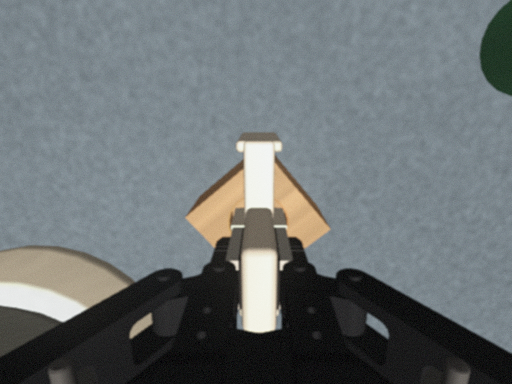

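```bash
python3 - <<'E'
from h import *
d=load('w14'); s=robot.state();R0=Rm(s['tool_rot'])
for v in (246,248,250): print(v,(R0.T@(onz(d,259.5,v,.119)-s['ee_pos'])*1000).round(1))
for v in (143,147): print('bar end',v,(R0.T@(onz(d,259.5,v,.067)-s['ee_pos'])*1000).round(1))
for u in (245,274): print('bar side', (R0.T@(onz(d,u,160,.067)-s['ee_pos'])*1000).round(1))
E
python3 crop.py w14 200 320 120 340
```

```text
246 [ 19.2   1.7 -21.9]
248 [ 18.3   1.7 -21.9]
250 [ 17.5   1.7 -21.9]
bar end 143 [51.3  1.8 30.1]
bar end 147 [49.3  1.8 30.1]
bar side [42.5 -5.7 30.1]
bar side [42.5  9.3 30.1]
2.6363636363636362
```

View pics/w14_c.png

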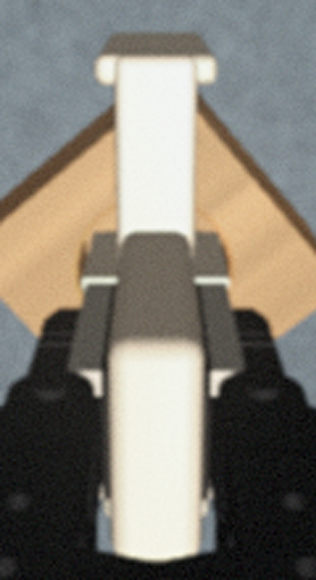

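Call:
send_rows(commands=[[[0,0,-10,0,0,0,-1],[0,0,-30,0,0,0,-1],[0,0,-70,0,0,0,-1],[0,0,-115,0,0,0,-1],[0,0,-153,0,0,0,-1]]])

```text
time: 19.98
ee_pos: [0.5373, 0.238, 0.2525]
tool_rot: [1.092, 2.946, -0.005]
wrist_force: [-0.0, 0.1, -0.7]
opening: 0.157
```

```bash
python3 -c "
from h import *
plan([.523,.0215,.255],down(118),5,-1)
"
```

```text
t 19.98 shift [-130.3 -173.6   -1.8] turn [-0.0027  0.0018  0.3722] deg 21.3 dist 217.0
[-26.1, -34.7, -0.4, -0.001, 0.0, 0.074, -1]
[-52.1, -69.4, -0.7, -0.001, 0.001, 0.149, -1]
[-78.2, -104.1, -1.1, -0.002, 0.001, 0.223, -1]
[-104.2, -138.9, -1.4, -0.002, 0.001, 0.298, -1]
[-130.3, -173.6, -1.8, -0.003, 0.002, 0.372, -1]
```

Call:
send_rows(commands=[[[-26,-35,-1,0,0,0.08,-1],[-52,-70,-1,0,0,0.16,-1],[-78,-104,-1,0,0,0.24,-1],[-104,-139,-2,0,0,0.32,-1],[-130,-174,-2,-0.002,0.002,0.372,-1]]])

```text
time: 20.6
ee_pos: [0.5222, 0.02, 0.2558]
tool_rot: [1.62, 2.691, -0.0]
wrist_force: [0.3, -0.4, -0.7]
opening: 0.157
```

Call:
send_rows(commands=[[[0,0,0,0,0,0,-1]]])

```text
time: 20.72
ee_pos: [0.5218, 0.0175, 0.2562]
tool_rot: [1.626, 2.688, -0.001]
wrist_force: [-0.9, 0.6, -1.7]
opening: 0.155
```

```bash
python3 -c "
from h import *
plan([.523,.0215,.255],down(118),1,-1)
grab('wrist','w15');grab('scene','s15');grab('top','t15')
"; python3 crop.py s15 220 320 100 175
```

```text
t 20.73 shift [3.  2.9 1.2] turn [-0.0005  0.0009 -0.006 ] deg 0.4 dist 4.4
[3.0, 2.9, 1.2, -0.0, 0.001, -0.006, -1]
7.733333333333333
```

View pics/w15.png

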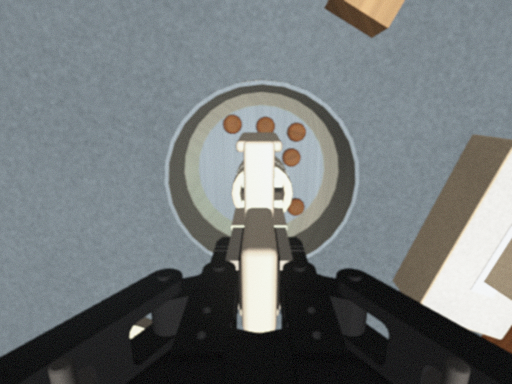

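View pics/s15_c.png

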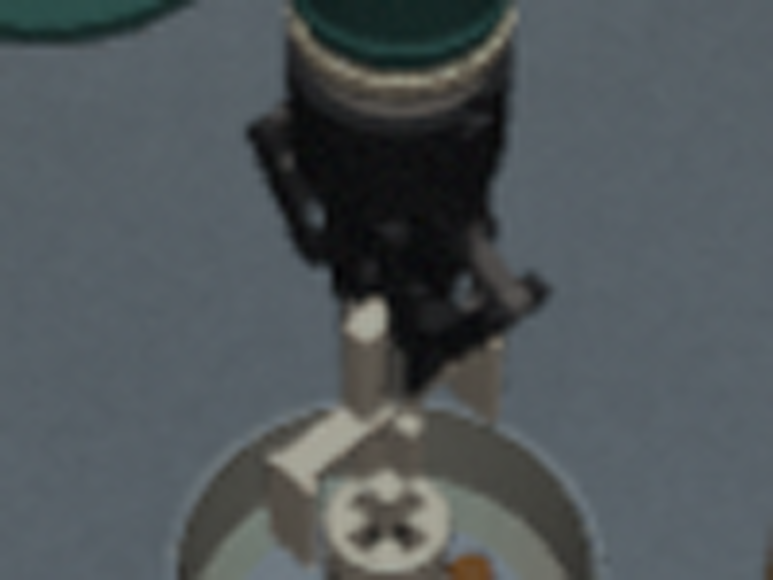

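Run:
```python
from h import *
from scipy.optimize import least_squares
d=load('w15'); s=robot.state();R0=Rm(s['tool_rot']);print(s['ee_pos'])
g=cv2.cvtColor(d['img'],cv2.COLOR_RGB2GRAY).astype(np.float32)
# cap edge pts: rows 178..205, first bright from left/right
L=[];Rr=[]
for v in range(180,207):
    row=g[v]
    l=[u for u in range(222,250) if row[u]<=175<row[u+1]]; r=[u for u in range(276,305) if row[u]>175>=row[u+1]]
    if l: u=l[0];L.append((u+(175-row[u])/(row[u+1]-row[u]),v))
    if r: u=r[-1];Rr.append((u+(175-row[u])/(row[u+1]-row[u]),v))
print([(round(a,1),b) for a,b in L]);print([(round(a,1),b) for a,b in Rr])
P=np.array([(R0.T@(onz(d,*p,.145)-s['ee_pos'])*1000)[:2] for p in L+Rr])
f=least_squares(lambda x:np.hypot(*(P-x).T)-25,[0,0],loss='soft_l1');print('hub in tool xy mm',f.x,np.abs(f.fun).max())
for v in (150,160): 
    row=g[v,235:285]; print(v,row.astype(int).tolist())
```

```text
[0.52215089 0.02057273 0.25609472]
[(np.float32(234.3), 180), (np.float32(233.6), 181), (np.float32(224.2), 182), (np.float32(231.5), 184), (np.float32(231.0), 185), (np.float32(231.2), 186), (np.float32(231.1), 187), (np.float32(228.0), 188), (np.float32(229.4), 189), (np.float32(223.0), 190), (np.float32(225.0), 191), (np.float32(230.1), 192), (np.float32(230.0), 193), (np.float32(225.6), 194), (np.float32(225.0), 195), (np.float32(224.6), 196), (np.float32(225.3), 197), (np.float32(225.3), 198), (np.float32(224.0), 199), (np.float32(222.0), 200), (np.float32(223.5), 201), (np.float32(224.8), 202), (np.float32(222.7), 203), (np.float32(222.6), 204), (np.float32(226.7), 205), (np.float32(224.5), 206)]
[(np.float32(298.9), 180), (np.float32(301.0), 181), (np.float32(305.0), 182), (np.float32(303.6), 183), (np.float32(304.8), 184), (np.float32(302.9), 185), (np.float32(304.8), 186), (np.float32(304.0), 187), (np.float32(303.5), 188), (np.float32(304.5), 189), (np.float32(304.5), 190), (np.float32(302.0), 191), (np.float32(299.0), 192), (np.float32(303.0), 193), (np.float32(302.7), 194
[... 185 characters left out ...]
(np.float32(290.5), 202), (np.float32(290.3), 203), (np.float32(289.9), 204), (np.float32(289.3), 205), (np.float32(288.6), 206)]
hub in tool xy mm [-1.21454489  1.24098352] 11.263290224015975
150 [173, 167, 180, 201, 229, 230, 229, 217, 200, 202, 226, 240, 242, 246, 245, 244, 246, 245, 245, 246, 245, 246, 245, 244, 244, 245, 245, 246, 246, 246, 245, 245, 246, 245, 244, 246, 242, 237, 223, 205, 204, 221, 218, 216, 215, 203, 189, 180, 167, 145]
160 [182, 180, 182, 186, 185, 185, 179, 161, 158, 190, 226, 239, 244, 246, 245, 245, 245, 245, 246, 245, 245, 245, 246, 245, 245, 245, 246, 244, 245, 246, 245, 245, 245, 245, 245, 244, 243, 236, 221, 176, 133, 113, 109, 114, 125, 153, 153, 134, 96, 95]
```

Call:
send_rows(commands=[[[1,1,1,0,0,0,-1],[1,1,1,0,0,0,-1]]])

```text
time: 21.12
ee_pos: [0.5225, 0.023, 0.2549]
tool_rot: [-1.616, -2.693, -0.001]
wrist_force: [-0.4, 0.7, -0.8]
opening: 0.152
```

```bash
cat > hubw.py <<'E'
from h import *
from scipy.optimize import least_squares
import sys
def hubw(n):
    s=robot.state();R0=Rm(s['tool_rot']);d=grab('wrist',n);print(s['ee_pos'],np.degrees(np.arctan2(R0[1,0],R0[0,0])))
    im=d['img'].astype(int); bl=cv2.GaussianBlur(d['img'],(3,3),0).astype(np.float32)
    r_b=bl[...,0]  # red channel: white vs bluish floor
    th=205
    L=[];Rr=[]
    for v in range(176,210):
        row=r_b[v]
        l=[u for u in range(222,245) if row[u]<=th<row[u+1]]; r=[u for u in range(277,300) if row[u]>th>=row[u+1]]
        if l: u=l[0];L.append((u+(th-row[u])/(row[u+1]-row[u]),v))
        if r: u=r[-1];Rr.append((u+(th-row[u])/(row[u+1]-row[u]),v))
    print([(round(float(a),1),b) for a,b in L[::4]],[(round(float(a),1),b) for a,b in Rr[::4]])
    P=np.array([(R0.T@(onz(d,*p,.145)-s['ee_pos'])*1000)[:2] for p in L+Rr])
    f=least_squares(lambda x:np.hypot(*(P-x).T)-25,[0,0],loss='soft_l1',f_scale=.5);print('hub tool xy mm',f.x.round(2),np.median(np.abs(f.fun)))
    row=r_b[155]; u=[240+i for i in range(39)]
    l=next(i for i in range(252,235,-1) if row[i]<200);r=next(i for i in range(265,290) if row[i]<200)
    l=l+(200-row[l])/(row[l+1]-row[l]); r=r-1+(200-row[r-1])/(row[r]-row[r-1]); 
    print('bar',l,r,(R0.T@(onz(d,(l+r)/2,155,s['ee_pos'][2]-.03)-s['ee_pos'])*1000).round(2))
hubw(sys.argv[1])
E
python3 hubw.py w16; python3 crop.py w16 215 305 110 220
```

```text
[0.52254865 0.02302292 0.25493926] 118.05903914313475
[(239.4, 176), (234.7, 180), (232.0, 184), (229.7, 188), (228.3, 192), (227.6, 196), (227.4, 200), (228.2, 204), (229.0, 208)] [(277.2, 177), (281.6, 181), (283.9, 185), (286.5, 189), (287.3, 193), (287.9, 197), (288.1, 201), (286.6, 205), (285.8, 209)]
hub tool xy mm [-4.32  0.01] 0.22162560435903345
bar 243.86363 273.81482 [45.61  0.97 30.03]
5.2727272727272725
```

View pics/w16_c.png

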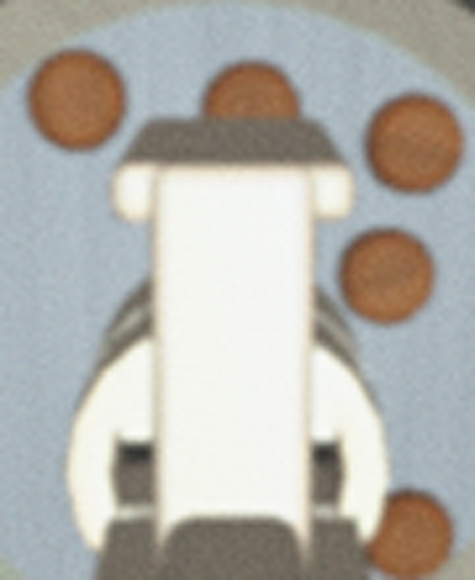

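```bash
python3 -c "
from h import *
plan([.5243,.0197,.228],down(118),1,-1)
"
```

```text
t 21.18 shift [-3.6  0.1 26.9] turn [ 0.0001 -0.0005  0.0007] deg 0.0 dist 27.2
[-3.6, 0.1, 26.9, 0.0, -0.0, 0.001, -1]
```

Call:
send_rows(commands=[[[-3.5,0,9,0,0,0,-1],[-3.5,0,18,0,0,0,-1],[-3.5,0,27,0,0,0,-1],[-3.5,0,27,0,0,0,-1],[-3.5,0,27,0,0,0,-1]]])

```text
time: 21.8
ee_pos: [0.5242, 0.0197, 0.228]
tool_rot: [-1.617, -2.693, -0.001]
wrist_force: [0.5, -0.6, -0.6]
opening: 0.153
```

```bash
python3 -c "
from h import *
plan([.5243,.0197,.228],down(118),1,-1)
grab('scene','s17')
d=grab('wrist','w17')
"; python3 crop.py s17 240 300 130 185;  python3 crop.py w17 215 305 110 220
```

```text
t 21.8 shift [-0.  0.  0.] turn [ 0.0002 -0.0004  0.0007] deg 0.0 dist 0.1
[-0.0, 0.0, 0.0, 0.0, -0.0, 0.001, -1]
10.545454545454545
5.2727272727272725
```

View pics/s17_c.png

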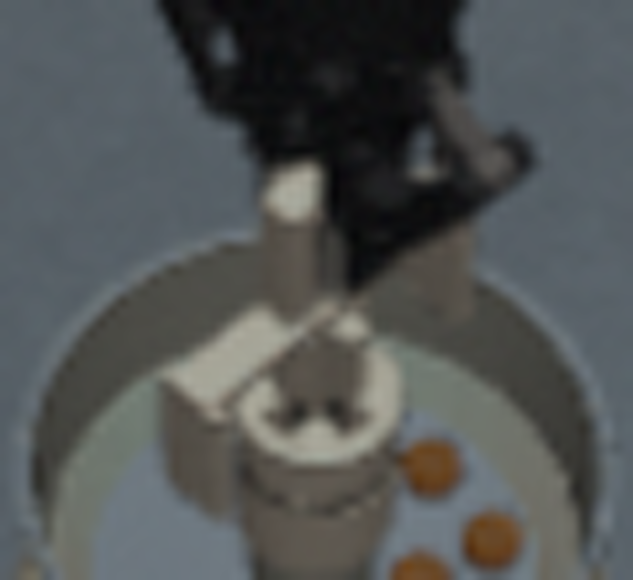

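View pics/w17_c.png

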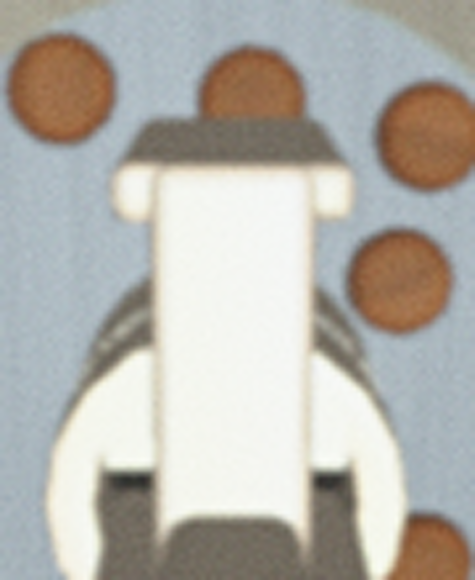

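Call:
send_rows(commands=[[[0,-0.7,3,0,0,0,-1],[0,-0.7,6,0,0,0,-1],[0,-0.7,9,0,0,0,-1],[0,-0.7,11,0,0,0,-1],[0,-0.7,13,0,0,0,-1]]])

```text
time: 22.52
ee_pos: [0.5238, 0.0194, 0.2153]
tool_rot: [1.617, 2.693, 0.001]
wrist_force: [-0.2, -0.4, -1.3]
opening: 0.158
```

```bash
python3 -c "
from h import *
s=robot.state();print(s['ee_pos'],s['wrist_force'],s['torque'])
"
```

```text
[0.52379973 0.01940122 0.21525551] [-0.15392196 -0.41855695 -1.30895067] [0.01575589 0.0023975  0.01794568]
```

No contact force with the tip about 4 mm below the mouth, so it is entering. Continuing.

Call:
send_rows(commands=[[[0,0,3,0,0,0,-1],[0,0,6,0,0,0,-1],[0,0,9,0,0,0,-1],[0,0,12,0,0,0,-1],[0,0,14,0,0,0,-1]]])

```text
time: 23.15
ee_pos: [0.5238, 0.0194, 0.201]
tool_rot: [1.617, 2.693, 0.001]
wrist_force: [0.4, 1.0, -1.0]
opening: 0.15
```

```bash
python3 -c "
from h import *
s=robot.state();print(s['ee_pos'],s['wrist_force'],s['torque'])
grab('scene','s18')
"; python3 crop.py s18 240 300 130 185
```

```text
[0.52375284 0.01941822 0.200981  ] [ 0.40732409  0.95954106 -0.95161995] [-0.05130721  0.01553833 -0.0531434 ]
10.545454545454545
```

View pics/s18_c.png

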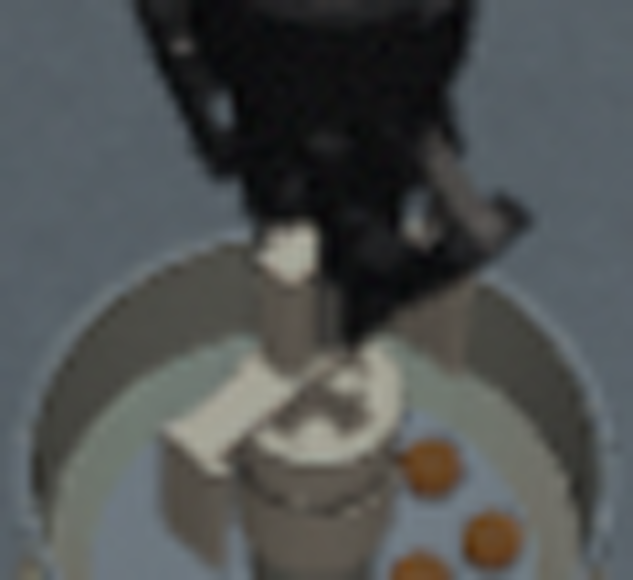

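Meshed and 18 mm deep. Sliding home.

Call:
send_rows(commands=[[[0,0,2,0,0,0,-1],[0,0,4,0,0,0,-1],[0,0,6,0,0,0,-1],[0,0,8,0,0,0,-1],[0,0,8,0,0,0,-1]]], grip_force=110)

```text
time: 23.82
ee_pos: [0.5237, 0.0194, 0.1932]
tool_rot: [1.617, 2.693, 0.001]
wrist_force: [-1.2, 0.5, 2.3]
opening: 0.147
```

Call:
send_rows(commands=[[[0,0,2,0,0,0,-1],[0,0,4,0,0,0,-1],[0,0,4,0,0,0,-1]]])

```text
time: 24.2
ee_pos: [0.5237, 0.0194, 0.1896]
tool_rot: [1.617, 2.693, 0.001]
wrist_force: [-1.9, -0.3, 4.7]
opening: 0.153
```

Call:
send_rows(commands=[[[0,0,1.5,0,0,0,-1],[0,0,3,0,0,0,-1],[0,0,3,0,0,0,-1]]])

```text
time: 24.58
ee_pos: [0.5237, 0.0194, 0.1874]
tool_rot: [1.617, 2.693, 0.002]
wrist_force: [-3.1, 0.2, 5.6]
opening: 0.149
```

Call:
send_rows(commands=[[[0,0,1,0,0,0,-1],[0,0,2,0,0,0,-1],[0,0,2,0,0,0,-1]]])

```text
time: 24.95
ee_pos: [0.5237, 0.0194, 0.1864]
tool_rot: [1.616, 2.692, 0.002]
wrist_force: [-3.3, 0.7, 7.5]
opening: 0.15
```

Call:
send_rows(commands=[[[0,0,2,0,0,0,-1],[0,0,3,0,0,0,-1],[0,0,3,0,0,0,-1]]])

```text
time: 25.32
ee_pos: [0.5237, 0.0194, 0.186]
tool_rot: [1.615, 2.691, 0.003]
wrist_force: [-5.1, 0.1, 12.1]
opening: 0.149
```

Call:
send_rows(commands=[[[0,0,2,0,0,0,-1],[0,0,3,0,0,0,-1],[0,0,4,0,0,0,-1],[0,0,4,0,0,0,-1]]])

```text
time: 25.82
ee_pos: [0.5237, 0.0194, 0.186]
tool_rot: [1.614, 2.689, 0.004]
wrist_force: [-6.9, 1.1, 16.9]
opening: 0.149
```

Call:
send_rows(commands=[[[0.5,0,5,0,0,0,-1],[0.5,0,5,0,0,0,-1],[0.5,0,5,0,0,0,-1],[0.5,0,5,0,0,0,-1]]])

```text
time: 26.32
ee_pos: [0.5235, 0.0196, 0.1859]
tool_rot: [1.612, 2.686, 0.005]
wrist_force: [-8.7, -0.1, 20.7]
opening: 0.152
```

```bash
python3 -c "
from h import *
for n in ('scene','top','wrist'): grab(n,n+'F')
for i in range(3):
    s=robot.state();print(s['time'],s['ee_pos'],s['wrist_force'],s['torque'],s['opening'])
"; python3 crop.py sceneF 130 380 90 275; python3 crop.py topF 170 410 120 290
```

```text
26.475 [0.5235286  0.01957486 0.18593141] [-8.88203662  0.74499517 20.35842191] [-0.0842526   1.90894854  0.01074111] 0.14887227080761434
26.475 [0.5235286  0.01957486 0.18593141] [-8.88203662  0.74499517 20.35842191] [-0.0842526   1.90894854  0.01074111] 0.14887227080761434
26.475 [0.5235286  0.01957486 0.18593141] [-8.88203662  0.74499517 20.35842191] [-0.0842526   1.90894854  0.01074111] 0.14887227080761434
3.12
3.25
```

View pics/sceneF_c.png

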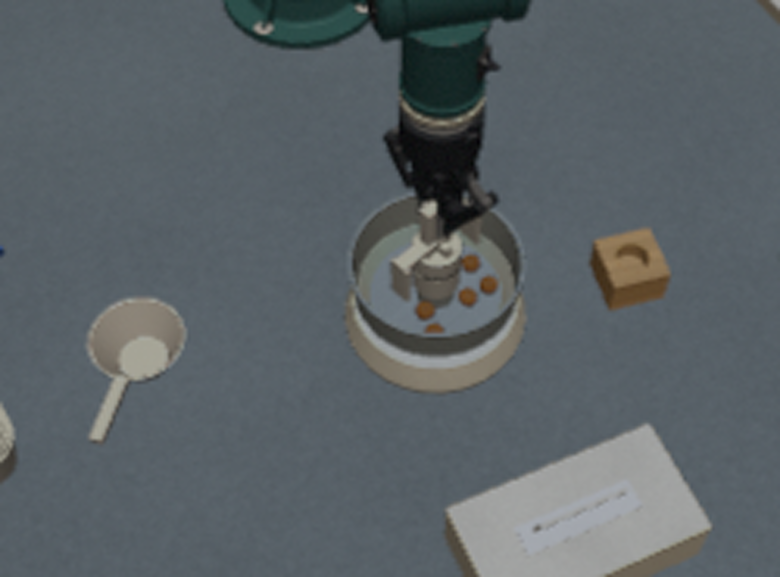

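View pics/wristF.png

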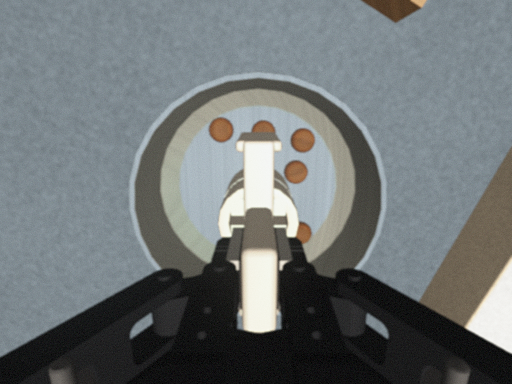

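The stirrer is seated, the cup is upright and empty, and the nuts are in the bowl. The press is steady at about 20 N against the stop with z no longer changing, so I am handing in.

```bash
python3 -c "
from cell import robot
print(robot.sign_off()); s=robot.state(); print(s['time'],s['ee_pos'],s['wrist_force'])
"
```

```text
the job is handed in; nothing more can be done
None
the job is handed in; nothing more can be done
```

The job is handed in at about 26.5 s of the 72 s allowed. I gripped the white scoop by its handle and tipped it over the bowl. The empty cup went back upright at its old spot, clear of the mixer. I then lifted the stirrer out, turned it about 22° to match the socket (28° mod 90), slid it home and kept it pressed.

**Last checks:**
- **Nuts:** all six were counted in the bowl after pouring, in the top view and again in a clear wrist view. The final pictures show at most five, with the rest hidden behind the stirrer and gripper.
- **Cup:** the final scene picture shows it empty and upright.
- **Stirrer:** the tool stopped moving down at z = 0.186 m while the push rose from 12 to 20 N. That is where full seating plus 8 mm of hub travel should put it. The 20 N is about twice the spring's force at the stop.
- **Left alone:** I touched none of the tissue box, bottle, cup stack or blue scoop.

**What disagreed or was not ideal:**
- Tipping the cup straight outward was beyond the wrist's range, so I poured from a heading turned 50°.
- The hub centre came out up to about 4 mm apart between camera views. I split the difference between the closer views, and the stem went in with no noticeable contact force.
- About 9 N of sideways force remains on the wrist while pressing.

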